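# Load the filter carriers into the bench reader

### The arm

A 6-joint arm with a two-finger parallel gripper is mounted at the origin on a cart in front of the work surface, level with it; the furniture and walls round the work are solid. World frame = base frame: x ahead of the robot, y to its left, z up, the work surface at z = 0. Lengths are in mm, angles in degrees, forces in N, time in s.
With the tool pointing down it reaches from about 325 to 925 mm from the base axis. Payload 3.1 kg.
Tool frame: the origin (TCP) lies at the very end of the fingers, on their centre line; the grasp point (between the pads) lies 19 mm behind it; y points along the fingers, z is the direction in which the jaws open and shut, and the axes are right-handed (so a half turn about y gives the same grasp; the last joint's range is limited). The gripper opens to 85 mm and grips with 20 to 120 N. Pads are 22 mm wide; open, the fingers measure 114 mm over their backs; the gripper's body (76 mm by 85 mm) begins 54 mm behind the grasp point. The pads swing forward as they close: fully open they stand 13 mm farther back than shut.
Start: joints at [-77.418, 12.427, 92.441, -0, 75.132, -6.429], TCP at [203.612, -590.916, 231.3] pointing down, gripper open.
Joint ranges: [-157.48, 157.48], [-44.54, 120.13], [17.64, 146.25], [-64.5, 244.5], [7.68, 150.69], [-147.95, 147.95]. Speed limits (degrees/s): [159.86, 159.86, 180, 180, 180, 180].

### API

Orientations are given as a 3x3 rotation matrix whose columns are the frame's x, y, z axes.
In Python, from cell import env gives the robot as it stands. The module is installed in compiled form; this text tells all that it offers.
- The arm moves only by the tool carry_out, never from a script. Its arguments are lists of equal length, an entry for each row: "fingers": the opening in per cent of the stroke, from 0 (shut) to 100 (fully open); "slide": the shift along the world's x, y, z in cm, a list of three; "turn": the turn, a rotation vector about the world's x, y, z in rad, a list of three. In form: {"fingers": [fingers, ...], "slide": [[tx, ty, tz], ...], "turn": [[rx, ry, rz], ...]}. A call has 1 to 8 rows; each row shifts and turns the pose as measured when the row begins; what a row does not reach is not made up. A row lasts 1/12 s, in which the tool goes at most 41.7 mm and 7.16 degrees, less where a joint would pass 70% of its speed; a pose out of reach is approached as far as the arm can. A call with a gripper value outside its range is refused whole. The fingers move at their own pace and stop on an object; "squeeze" is the grip in N (left out, the last holds). Time passes only in rows, so rows that do not move let the fingers close. It gives the time, the measured TCP pose, the force and the opening at its end, in the units of the state.
- env.get_state(): the state, without advancing time (a new reading comes with each control period).
- env.get_image(name): name is "scene" or "top" or "wrist"; returns a dict with "image" (420x560x3 uint8, red, green, blue), "mtx" (3x3 intrinsics, pixels), "view" (4x4, takes a point from world to camera coordinates). Camera axes: x right, y up, looking along -z (the intrinsics and any distortion apply to the point x, -y, -z); pixel columns grow to the right and rows downward; lengths in mm; the calibration is good to about 2 mm. A picture is of the moment at which its call begins. There is no depth.
- env.hand_in(): hands the job in, once; it reports no verdict.
The state is a dict: "time": time; "q": joint angles; "qd": joint speeds; "tau": joint torques, N m; "tcp_pos": TCP position; "ee_rot": TCP orientation; "wrist_force": force on the tool from outside, world axes, zero at the start; "moment": the same for the moment, N m; "opening": finger opening in mm.
Only numpy, scipy, OpenCV 4.12 (cv2) and the standard library are available. Lean on these libraries where they do the work, as an engineer would, in place of code of your own. Each camera call takes 0.05 s, during which the arm holds its last target. There are 200 camera calls.

### The job

Open the filter reader: undo both captive thumbscrews all the way, lift the cover plate off by its handle and lay it flat on the blue board. Then load every filter carrier on the bench into the reader, nose first, one to a slot (any slot), sliding each slowly and gently along the floor of the well into its blind slot until you feel it come fully home against the hidden stop; the stops lie at different depths, and the glass filters must not be pressed on them hard (keep well under 25 N). Leave the bystanders where they are.

Things in the scene. Friction and masses are not known exactly. Their poses are not given: they have to be found in the camera images.
- reader: Benchtop filter reader, fixed, 310 x 220 x 72 mm. x points from its front (robot side) to its rear, z up. Origin: on the worktop, mid-width, in the plane of the slot mouths. Along x: front wall -180 to -140 mm, open loading well -140 to 0, tunnel block with four blind slots 0 to 70, white electronics housing 70 to 130 (72 high). Walls and tunnel roof end 38 mm above the worktop
- well (a point): Middle of the loading well's flat floor, 70 mm in front of the reader's origin, 12 mm above the worktop. The well is 140 mm long (reader x) and 204 mm wide, open on top once the cover is off. Between the slot mouths stand pointed lead-in prows, 23 mm high, that reach 9.5 mm forward into the well
- slot_1 (a point): Middle of the mouth of slot 1 (at the robot's right), on its floor. Slots 1 to 4 lie at y = -75, -25, 25, 75 mm of the reader and run along its x: closed tunnels 31 mm wide, 17 mm high, floor level with the well's (12 mm above the worktop). Out of sight in each is a solid stop 34 to 50 mm behind the mouth: a different, unknown depth in each slot and at each start
- cover: Aluminium cover plate, 228 x 216 x 5 mm, 0.35 kg, lying on the reader's walls over the well (underside 38 mm above the worktop, centre 66 mm in front of the reader's origin). Origin: middle of its underside; axes as the reader's when fitted. 16 mm wide notches, open to its front and rear edges, go round the thumbscrews. Lift it straight up by 35 mm to clear them
- cover_handle (a point): Middle of the cover's black grip bar, which runs along the cover's y: 100 mm long, 14 mm wide, 12 mm high, on two posts 80 mm apart, its middle 35 mm above the cover's underside
- board: Blue bench board, fixed, 386 x 296 x 20 mm (its x, y, z), to the left of the reader; origin in the middle of its underside
- screw_front (a joint): Captive quarter-turn thumbscrew, upright axis. 0 rad = fast: its wing lies along the reader's y, across the notch, and holds the cover down (starts at 0 to 0.3). It turns anticlockwise seen from above to a stop at 1.571 rad: the wing then lies along the reader's x and the cover passes over it (within 0.15 rad of that). Stiff (0.06 N m), stays where left, never comes out
- screw_front_wing (a point): Middle of that thumbscrew's steel wing, in the middle of the reader's front wall, 160 mm in front of its origin, 55 mm above the worktop. The wing is 40 mm long (along this point's y), 8 mm thick, 22 mm high; the point lies on its axis at mid-height, so it reaches 11 mm up and down
- screw_rear (a joint): Captive quarter-turn thumbscrew, upright axis. 0 rad = fast: its wing lies along the reader's y, across the notch, and holds the cover down (starts at 0 to 0.3). It turns anticlockwise seen from above to a stop at 1.571 rad: the wing then lies along the reader's x and the cover passes over it (within 0.15 rad of that). Stiff (0.06 N m), stays where left, never comes out
- screw_rear_wing (a point): Middle of that thumbscrew's steel wing, in the middle of the tunnel roof, 24 mm behind the reader's origin, 55 mm above the worktop. The wing is 40 mm long (along this point's y), 8 mm thick, 22 mm high; the point lies on its axis at mid-height, so it reaches 11 mm up and down
- seat_1 (a joint): Feeler pin inside slot 1, stands 10 mm in front of the hidden solid stop: 0 m = nothing touches it, 0.010 m = a carrier is fully home against the solid stop. It gives way to less than 0.4 N (too little to feel) and springs back if the carrier draws away
- seat_2 (a joint): Feeler pin inside slot 2, stands 10 mm in front of the hidden solid stop: 0 m = nothing touches it, 0.010 m = a carrier is fully home against the solid stop. It gives way to less than 0.4 N (too little to feel) and springs back if the carrier draws away
- seat_3 (a joint): Feeler pin inside slot 3, stands 10 mm in front of the hidden solid stop: 0 m = nothing touches it, 0.010 m = a carrier is fully home against the solid stop. It gives way to less than 0.4 N (too little to feel) and springs back if the carrier draws away
- seat_4 (a joint): Feeler pin inside slot 4, stands 10 mm in front of the hidden solid stop: 0 m = nothing touches it, 0.010 m = a carrier is fully home against the solid stop. It gives way to less than 0.4 N (too little to feel) and springs back if the carrier draws away
- carrier_1: Filter carrier (some may be absent), 0.13 to 0.25 kg: flat aluminium bar 100 x 28 x 14 mm (x, y, z) with a small glass window, and an upright grip fin near its tail: 40 mm long (x -48 to -8 mm), 12 mm thick (y), up to 54 mm above the bar's underside. Origin: middle of the bar's underside; x points along the bar to the nose, the end that goes into the slot first (50 mm ahead of the origin)
- carrier_2: Filter carrier (some may be absent), 0.13 to 0.25 kg: flat aluminium bar 100 x 28 x 14 mm (x, y, z) with a small glass window, and an upright grip fin near its tail: 40 mm long (x -48 to -8 mm), 12 mm thick (y), up to 54 mm above the bar's underside. Origin: middle of the bar's underside; x points along the bar to the nose, the end that goes into the slot first (50 mm ahead of the origin)
- carrier_3: Filter carrier (some may be absent), 0.13 to 0.25 kg: flat aluminium bar 100 x 28 x 14 mm (x, y, z) with a small glass window, and an upright grip fin near its tail: 40 mm long (x -48 to -8 mm), 12 mm thick (y), up to 54 mm above the bar's underside. Origin: middle of the bar's underside; x points along the bar to the nose, the end that goes into the slot first (50 mm ahead of the origin)
- carrier_4: Filter carrier (some may be absent), 0.13 to 0.25 kg: flat aluminium bar 100 x 28 x 14 mm (x, y, z) with a small glass window, and an upright grip fin near its tail: 40 mm long (x -48 to -8 mm), 12 mm thick (y), up to 54 mm above the bar's underside. Origin: middle of the bar's underside; x points along the bar to the nose, the end that goes into the slot first (50 mm ahead of the origin)
- petri: Bystander: petri dish, 60 mm across, 15 mm high, behind the carriers; leave it alone
- weigher: Bystander: small glass weighing bottle with lid, 42 mm across, 58 mm high, behind right of the reader; leave it alone
- marker: Bystander: white marker pen with black cap, 135 mm long, lying at the far right; leave it alone
- spray: Bystander: white squeeze bottle with a pointed tip, 47 mm across, 137 mm high, at the far right; leave it alone
There are look-alikes about, which are no part of the job. What is shaped like the carrier_1 but green or yellow is not meant.

How it is judged (in metres and radians):
On the way, in this order (a step that is already met when the one before it is completed fails the run):
1. both thumbscrews undone to their stops (over 1.40 rad) (value of joint each of screw_front, screw_rear above 1.4 rad), for 0.2 s.
2. cover lying flat on the blue board, released (x of cover in the frame of board between -0.11 and 0.11 m and y of cover in the frame of board between -0.07 and 0.07 m and z of cover in the frame of board below 0.026 m and angle between cover's own z axis and vertical below 0.05 rad and linear speed of cover below 0.02 m/s and contact force between the fingers and cover below 1 N), for 0.2 s.
At the end, for the whole second after the job is handed in: Both thumbscrews over 1.40 rad; cover released flat on the blue board, its centre within 110 mm (board x) and 70 mm (board y) of the board's; every present carrier at rest nose first in a slot with its feeler over 7.5 mm in (under 2.5 mm short of the stop) (all of step 1 and all of step 2 and ((x of carrier_1 in the frame of reader above -0.03 m and y of carrier_1 in the frame of reader between -0.085 and -0.065 m and z of carrier_1 in the frame of reader below 0.02 m and value of joint seat_1 above 0.0075 m) or (x of carrier_1 in the frame of reader above -0.03 m and y of carrier_1 in the frame of reader between -0.035 and -0.015 m and z of carrier_1 in the frame of reader below 0.02 m and value of joint seat_2 above 0.0075 m) or (x of carrier_1 in the frame of reader above -0.03 m and y of carrier_1 in the frame of reader between 0.015 and 0.035 m and z of carrier_1 in the frame of reader below 0.02 m and value of joint seat_3 above 0.0075 m) or (x of carrier_1 in the frame of reader above -0.03 m and y of carrier_1 in the frame of reader between 0.065 and 0.085 m and z of carrier_1 in the frame of reader below 0.02 m and value of joint seat_4 above 0.0075 m)) and linear speed of each of carrier_1, carrier_2, carrier_3, carrier_4 below 0.02 m/s and ((x of carrier_2 in the frame of reader above -0.03 m and y of carrier_2 in the frame of reader between -0.085 and -0.065 m and z of carrier_2 in the frame of reader below 0.02 m and value of joint seat_1 above 0.0075 m) or (x of carrier_2 in the frame of reader above -0.03 m and y of carrier_2 in the frame of reader between -0.035 and -0.015 m and z of carrier_2 in the frame of reader below 0.02 m and value of joint seat_2 above 0.0075 m) or (x of carrier_2 in the frame of reader above -0.03 m and y of carrier_2 in the frame of reader between 0.015 and 0.035 m and z of carrier_2 in the frame of reader below 0.02 m and value of joint seat_3 above 0.0075 m) or (x of carrier_2 in the frame of reader above -0.03 m and y of carrier_2 in the frame of reader between 0.065 and 0.085 m and z of carrier_2 in the frame of reader below 0.02 m and value of joint seat_4 above 0.0075 m)) and ((x of carrier_3 in the frame of reader above -0.03 m and y of carrier_3 in the frame of reader between -0.085 and -0.065 m and z of carrier_3 in the frame of reader below 0.02 m and value of joint seat_1 above 0.0075 m) or (x of carrier_3 in the frame of reader above -0.03 m and y of carrier_3 in the frame of reader between -0.035 and -0.015 m and z of carrier_3 in the frame of reader below 0.02 m and value of joint seat_2 above 0.0075 m) or (x of carrier_3 in the frame of reader above -0.03 m and y of carrier_3 in the frame of reader between 0.015 and 0.035 m and z of carrier_3 in the frame of reader below 0.02 m and value of joint seat_3 above 0.0075 m) or (x of carrier_3 in the frame of reader above -0.03 m and y of carrier_3 in the frame of reader between 0.065 and 0.085 m and z of carrier_3 in the frame of reader below 0.02 m and value of joint seat_4 above 0.0075 m)) and ((x of carrier_4 in the frame of reader above -0.03 m and y of carrier_4 in the frame of reader between -0.085 and -0.065 m and z of carrier_4 in the frame of reader below 0.02 m and value of joint seat_1 above 0.0075 m) or (x of carrier_4 in the frame of reader above -0.03 m and y of carrier_4 in the frame of reader between -0.035 and -0.015 m and z of carrier_4 in the frame of reader below 0.02 m and value of joint seat_2 above 0.0075 m) or (x of carrier_4 in the frame of reader above -0.03 m and y of carrier_4 in the frame of reader between 0.015 and 0.035 m and z of carrier_4 in the frame of reader below 0.02 m and value of joint seat_3 above 0.0075 m) or (x of carrier_4 in the frame of reader above -0.03 m and y of carrier_4 in the frame of reader between 0.065 and 0.085 m and z of carrier_4 in the frame of reader below 0.02 m and value of joint seat_4 above 0.0075 m))); the robot touches nothing.
It fails at once if a carrier rammed against its hidden stop while gripped (over 25 N) ((contact force between the fingers and carrier_1 above 1 N and (contact force between carrier_1 and stop_1 above 25 N or contact force between carrier_1 and stop_2 above 25 N or contact force between carrier_1 and stop_3 above 25 N or contact force between carrier_1 and stop_4 above 25 N)) or (contact force between the fingers and carrier_2 above 1 N and (contact force between carrier_2 and stop_1 above 25 N or contact force between carrier_2 and stop_2 above 25 N or contact force between carrier_2 and stop_3 above 25 N or contact force between carrier_2 and stop_4 above 25 N)) or (contact force between the fingers and carrier_3 above 1 N and (contact force between carrier_3 and stop_1 above 25 N or contact force between carrier_3 and stop_2 above 25 N or contact force between carrier_3 and stop_3 above 25 N or contact force between carrier_3 and stop_4 above 25 N)) or (contact force between the fingers and carrier_4 above 1 N and (contact force between carrier_4 and stop_1 above 25 N or contact force between carrier_4 and stop_2 above 25 N or contact force between carrier_4 and stop_3 above 25 N or contact force between carrier_4 and stop_4 above 25 N))).
It fails at once if cover pulled against the thumbscrews (over 40 N) (contact force between cover and screw_front above 40 N or contact force between cover and screw_rear above 40 N).
It fails at once if a bystander shifted more than 40 mm (distance of any of petri, weigher, marker, spray from where it was at the start of the episode above 0.04 m).
Of carrier_1, carrier_2, carrier_3, carrier_4 only 2 to 4 are there at a start; the rules pass over those that are not, and their reading is None.
At some moment in a run one of carrier_1, carrier_2, carrier_3, carrier_4 may be knocked a few centimetres aside while the robot is not near it.
It also fails if it takes over 210 s, if anything falls off the work surface, if the arm or the gripper's body presses on something with over 40 N, if the wrist force passes 120 N, or if a joint passes its speed limit or range.

## Working session

There is one attempt and no reset: what is moved stays moved. The work goes in short steps, Python scripts to look and compute and a tool call to move; the robot and the scene stay as the last step left them, time stands still between calls to the robot, and variables do not carry over. Pictures are saved under pics/ and viewed, about 12 in all and at most 16, crops included, and the job is handed in when it is done.

Besides the shell and the picture viewer there is one more tool, called after "Request:" by a JSON object that holds its "name" and its "arguments", one argument or row to a line. carry_out: Moves the arm, as the interface text tells. Its arguments: {"type":"object","properties":{"fingers":{"type":"array"},"slide":{"type":"array"},"turn":{"type":"array"},"squeeze":{"type":"number"}},"required":["fingers","slide","turn"]}

```bash
mkdir -p pics; cat > h.py <<'E'
from cell import env
import numpy as np, cv2
def shot(n,fn=None):
    d=env.get_image(n)
    if fn: cv2.imwrite('pics/'+fn,d['image'][:,:,::-1])
    np.savez('%s.npz'%n,**{k:np.array(v) for k,v in d.items()})
    return d
def ray(d,u,v,z):
    K=np.array(d['mtx']);V=np.array(d['view'])
    c=np.linalg.inv(K)@[u,v,1.]; c=np.array([c[0],-c[1],-c[2]])
    R=V[:3,:3];o=-R.T@V[:3,3];w=R.T@c
    return o+w*(z-o[2])/w[2]
def proj(d,p):
    K=np.array(d['mtx']);V=np.array(d['view'])
    c=V[:3,:3]@np.array(p,float)+V[:3,3]; q=K@[c[0],-c[1],-c[2]]
    return q[:2]/q[2]
E
python3 - <<'E'
from h import *
for n in('scene','top'):
    d=shot(n,n+'0.png'); print(list(d.keys()),d['mtx'],np.round(d['view'],3))
s=env.get_state(); print(s)
E
```

```text
['image', 'mtx', 'view'] [[384.16001849   0.         278.33963149]
 [  0.         384.16001849 211.45802611]
 [  0.           0.           1.        ]] [[-6.830000e-01 -7.300000e-01  8.000000e-03  2.711820e+02]
 [ 4.130000e-01 -3.770000e-01  8.290000e-01 -3.212300e+02]
 [-6.020000e-01  5.700000e-01  5.590000e-01 -1.076662e+03]
 [ 0.000000e+00  0.000000e+00  0.000000e+00  1.000000e+00]]
['image', 'mtx', 'view'] [[454.39869062   0.         278.2641408 ]
 [  0.         454.39869062 214.32876201]
 [  0.           0.           1.        ]] [[ 1.300000e-02 -1.000000e+00 -7.000000e-03 -1.029870e+02]
 [ 9.930000e-01  1.300000e-02  1.150000e-01 -5.268300e+02]
 [-1.150000e-01 -9.000000e-03  9.930000e-01 -1.448724e+03]
 [ 0.000000e+00  0.000000e+00  0.000000e+00  1.000000e+00]]
{'time': 0.1, 'q': array([-7.74168472e+01,  1.24727372e+01,  9.25194832e+01,  1.70852100e-03,
        7.51313988e+01, -6.42775536e+00]), 'qd': array([-0.04160228, -0.05202119, -0.18643932,  0.03642863, -0.04725736,
       -0.04297461]), 'tau': array([-5.29533336e-04, -3.98075831e+01, -3.04969525e+01, -1.95848584e-04,
        4.20319484e-03, -9.80695887e-06]), 'tcp_pos': array([ 203.47146139, -590.18486782,  230.09376301]), 'ee_rot': array([[-9.45459138e-01, -4.41909402e-04,  3.25740423e-01],
       [-3.25740610e-01,  2.11201625e-03, -9.45456818e-01],
       [-2.70162809e-04, -9.99997672e-01, -2.14077290e-03]]), 'wrist_force': array([ 1.35537864, -0.16341362,  0.40922761]), 'moment': array([-0.04119259, -0.0552153 , -0.0463691 ]), 'opening': 85.27844300332951}
```

View pics/top0.png

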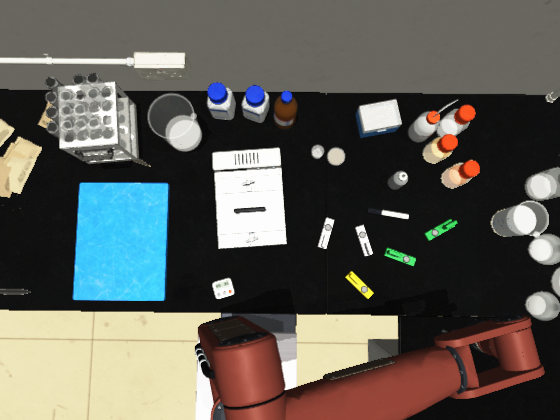

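View pics/scene0.png

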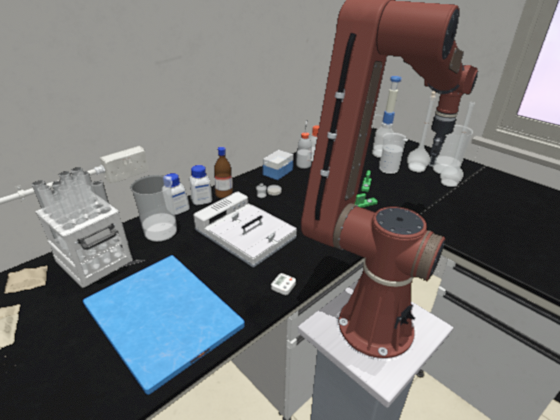

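The top view shows the reader at about (250,200) with screws at (249,183) and (252,238), the handle at (250,210) and the board at (122,240). Carrier candidates are white (326,233), white (364,240), green (400,256), green (441,229) and yellow (360,285). I choose the two white ones and check them in a close crop.

```bash
python3 - <<'E'
from h import *
im=cv2.imread('pics/top0.png')
c=cv2.resize(im[140:305,205:470],None,fx=3,fy=3,interpolation=cv2.INTER_CUBIC); cv2.imwrite('pics/c1.png',c)
d=np.load('top.npz')
hsv=cv2.cvtColor(im,cv2.COLOR_BGR2HSV)
m=((hsv[...,2]>90)).astype(np.uint8)
m[305:]=0;m[:145]=0
cs,_=cv2.findContours(m,cv2.RETR_EXTERNAL,cv2.CHAIN_APPROX_NONE)
for k in cs:
    if cv2.contourArea(k)<60: continue
    r=cv2.minAreaRect(k); print(np.round(r[0],1),np.round(r[1],1),round(r[2],1), 'col',cv2.mean(im,cv2.drawContours(np.zeros(m.shape,np.uint8),[k],-1,1,-1))[:3])
    print(np.round(cv2.boxPoints(r),1).tolist(), ray(d,*r[0],20).round(1))
E
```

```text
[542.  297.5] [13. 34.] 90.0 col (172.12078651685394, 179.3511235955056, 178.31179775280899)
[[525.0, 291.0], [559.0, 291.0], [559.0, 304.0], [525.0, 304.0]] [ 272.4 -942.3   20. ]
[222.7 288.1] [18.1 20.1] 74.1 col (219.81337047353762, 226.95543175487467, 227.32311977715878)
[[210.60000610351562, 282.1000061035156], [229.89999389648438, 276.6000061035156], [234.89999389648438, 294.0], [215.60000610351562, 299.5]] [288.1  79.5  20. ]
[359.  284.5] [31.8  9.2] 45.0 col (68.3516129032258, 210.64193548387098, 216.75483870967741)
[[344.5, 276.5], [351.0, 270.0], [373.5, 292.5], [367.0, 299.0]] [ 305.5 -358.6   20. ]
[555.  281.5] [29.  8.] 90.0 col (159.8011049723757, 166.939226519337, 166.44198895027623)
[[551.0, 267.0], [559.0, 267.0], [559.0, 296.0], [551.0, 296.0]] [ 323.6 -986.5   20. ]
[400.  256.4] [31.6  9.1] 20.6 col (102.37323943661973, 189.4330985915493, 77.84154929577466)
[[383.6000061035156, 255.10000610351562], [386.79998779296875, 246.5], [416.3999938964844, 257.6000061035156], [413.20001220703125, 266.20001220703125]] [ 397.3 -491.7   20. ]
[363.7 240.1] [31.   8.9] 71.6 
[... 2970 characters left out ...]
0], [323.0, 145.0], [323.0, 158.0], [311.0, 158.0]] [ 741.4 -222.1   20. ]
[184.5 148. ] [ 6. 25.] 90.0 col (176.25210084033614, 182.21008403361344, 182.70588235294116)
[[172.0, 145.0], [197.0, 145.0], [197.0, 151.0], [172.0, 151.0]] [748.3 220.   20. ]
[ 98.  153.5] [17. 78.] 90.0 col (141.46586826347306, 147.82155688622754, 148.71736526946108)
[[59.0, 145.0], [137.0, 145.0], [137.0, 162.0], [59.0, 162.0]] [726.1 508.5  20. ]
[ 13.6 167.6] [33.8 62. ] 26.0 col (157.71287779237846, 204.6550591327201, 222.11826544021025)
[[-15.199999809265137, 188.10000610351562], [12.0, 132.39999389648438], [42.400001525878906, 147.1999969482422], [15.199999809265137, 202.89999389648438]] [674.7 787.6  20. ]
```

View pics/c1.png

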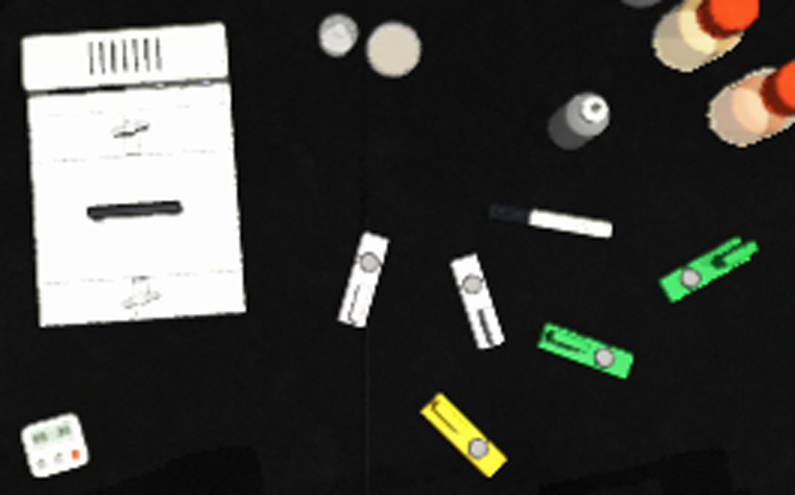

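The crop confirms two white carriers, at full-frame pixels (326,233) and (364,240). Their round windows (nose end) point away from the robot; the green and yellow ones are look-alikes. I'll move the wrist camera over the area.

Request:
{"name": "carry_out", "arguments": {
  "fingers": [100,100,100,100,100,100,100,100],
  "slide": [
    [2.4,2.9,1.2],
    [2.4,2.9,1.2],
    [2.4,2.9,1.2],
    [2.4,2.9,1.2],
    [2.4,2.9,1.2],
    [2.4,2.9,1.2],
    [2.4,2.9,1.2],
    [2.4,2.9,1.2]
  ],
  "turn": [
    [0,0,0.12],
    [0,0,0.12],
    [0,0,0.12],
    [0,0,0.12],
    [0,0,0.12],
    [0,0,0.12],
    [0,0,0.12],
    [0,0,0.12]
  ]
}}

```text
time: 0.77
tcp_pos: [392.8, -349.0, 318.5]
ee_rot: [[-0.248, -0.016, 0.969], [-0.969, 0.008, -0.248], [-0.003, -1.0, -0.018]]
wrist_force: [1.1, -0.3, 0.1]
opening: 85.5
```

```bash
python3 - <<'E'
from h import *
s=env.get_state(); d=shot('wrist','w1.png'); V=d['view']
print(s['q'],s['tcp_pos'],s['ee_rot'],V.round(3),d['mtx'],-V[:3,:3].T@V[:3,3])
E
```

```text
[-49.03251106  -2.6327874   99.26878138  -0.42020742  84.30050882
 -34.62089553] [ 392.77121173 -348.97162913  318.53190838] [[-0.24814968 -0.01622416  0.96858583]
 [-0.96871611  0.00755439 -0.24805652]
 [-0.00329256 -0.99983984 -0.01759123]] [[ 9.69000e-01 -2.47000e-01 -1.90000e-02 -4.60911e+02]
 [ 2.30000e-01  9.24000e-01 -3.05000e-01  2.97424e+02]
 [ 9.30000e-02  2.91000e-01  9.52000e-01 -3.99121e+02]
 [ 0.00000e+00  0.00000e+00  0.00000e+00  1.00000e+00]] [[337.65460913   0.         278.36091104]
 [  0.         337.65460913 215.89623122]
 [  0.           0.           1.        ]] [ 415.42754036 -272.38078262  461.98036803]
```

Request:
{"name": "carry_out", "arguments": {
  "fingers": [100,100,100,100,100,100,100,100],
  "slide": [
    [1.5,3.8,0.5],
    [1.5,3.8,0.5],
    [1.5,3.8,0.5],
    [1.5,3.8,0.5],
    [1.5,3.8,0.5],
    [1.5,3.8,0.5],
    [1.0,2.5,0.2],
    [0,0,0]
  ],
  "turn": [
    [0,0,0.06],
    [0,0,0.06],
    [0,0,0.06],
    [0,0,0.06],
    [0,0,0.06],
    [0,0,0.02],
    [0,0,0],
    [0,0,0]
  ]
}}

```text
time: 1.48
tcp_pos: [495.9, -88.0, 351.5]
ee_rot: [[0.095, -0.011, 0.995], [-0.995, 0.007, 0.095], [-0.008, -1.0, -0.01]]
wrist_force: [-0.7, 0.2, -1.0]
opening: 85.4
```

```bash
python3 - <<'E'
from h import *
s=env.get_state(); d=shot('wrist','w2.png'); V=d['view']
shot('top','top1.png')
print(s['tcp_pos'],s['ee_rot'])
im=cv2.imread('pics/w2.png'); cv2.imwrite('pics/w2b.png',cv2.resize(im,(800,600),interpolation=cv2.INTER_CUBIC))
E
```

```text
[495.9169281  -88.01619469 351.51741809] [[ 0.09515164 -0.01059772  0.99540638]
 [-0.99542719  0.00744338  0.09523288]
 [-0.00841844 -0.99991614 -0.009841  ]]
```

View pics/w2b.png

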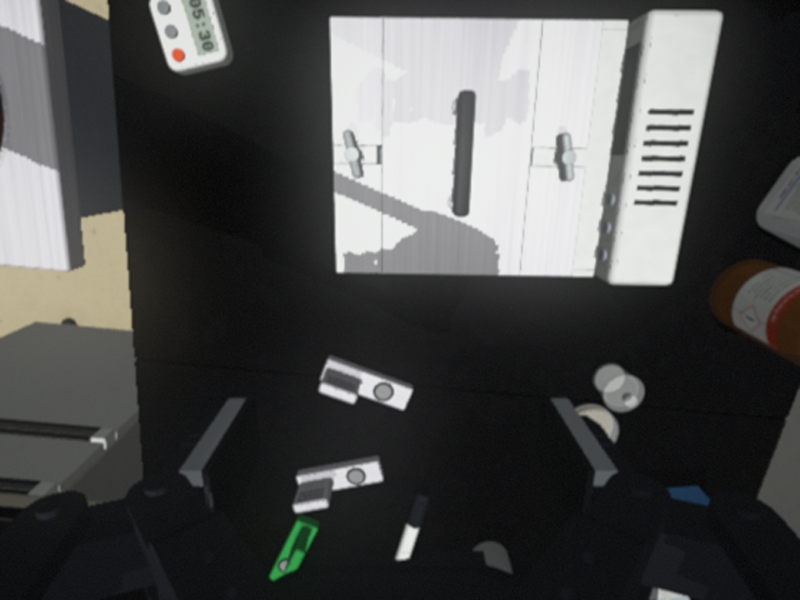

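The picture shows the cover's handle at (463,153), the front wing at (352,153), the rear wing at (566,156), and the carriers at (366,383) and (338,484), all in the 800-wide crop. I'll measure them.

```bash
cat > meas.py <<'E'
from h import *
d=np.load('wrist.npz'); t=np.load('top.npz')
k=1/1.42857
def P(u,v,z): return ray(d,(u+.5)*k-.5,(v+.5)*k-.5,z)
im=cv2.cvtColor(d['image'],cv2.COLOR_RGB2GRAY)
m=np.zeros_like(im);m[55:155,308:342]=(im[55:155,308:342]<70)
c=max(cv2.findContours(m,0,1)[0],key=cv2.contourArea); r=cv2.minAreaRect(c); print('handle',r)
b=cv2.boxPoints(r); h=ray(d,*r[0],76);print(h.round(1))
w=np.array([ray(d,*p,77) for p in b]);print(w.round(1).tolist())
for n,a,b_ in(('F',(347,130),(359,177)),('R',(562,133),(569,180))):
    A,B=P(*a,66),P(*b_,66); v=A-B; print(n,((A+B)/2).round(1),np.degrees(np.arctan2(v[1],v[0])).round(1),np.linalg.norm(v).round(1))
FL,FR=P(331,17,41),P(337,273,41); print('front corners',FL.round(1),FR.round(1),np.linalg.norm(FL-FR), 'yaw',np.degrees(np.arctan2(*(FL-FR)[1::-1]))-90)
# carriers: bright blobs in wrist
print('top handle', ray(t,250.1,209.9,77).round(1),'screws',ray(t,248.5,183,66).round(1),ray(t,252,237.7,66).round(1))
E
python3 meas.py
```

```text
Traceback (most recent call last):
  File "meas.py", line 7, in <module>
    c=max(cv2.findContours(m,0,1)[0],key=cv2.contourArea); r=cv2.minAreaRect(c); print('handle',r)
ValueError: max() iterable argument is empty
```

```bash
sed -i 's/(im\[55:155,308:342\]<70)/(im[55:155,308:342]<115)/' meas.py; python3 meas.py
```

```text
handle ((324.03631591796875, 106.98344421386719), (12.206502914428711, 86.33780670166016), 2.045408248901367)
[539.3  -1.5  76. ]
[[536.7, -51.9, 77.0], [527.6, 44.5, 77.0], [541.4, 45.3, 77.0], [551.6, -51.0, 77.0]]
F [447.7 -10.9  66. ] 109.1 39.0
R [627.   4.  66.] 110.1 39.2
front corners [419.5  95.2  41. ] [ 437.3 -122.    41. ] 217.961191192116 yaw 4.672212428305457
top handle [535.6  -7.5  77. ] screws [6.237e+02 2.000e-01 6.600e+01] [448.6 -14.5  66. ]
```

Request:
{"name": "carry_out", "arguments": {
  "fingers": [50,50,50,50,50,50,50,50],
  "slide": [
    [-0.7,1.1,-3.2],
    [-0.7,1.1,-3.2],
    [-0.7,1.1,-3.2],
    [-0.7,1.1,-3.2],
    [-0.7,1.1,-3.2],
    [-0.7,1.1,-3.2],
    [-0.65,1.05,-3.2],
    [0,0,0]
  ],
  "turn": [
    [-0.004,-0.005,0.05],
    [-0.004,-0.005,0.05],
    [0,0,0.05],
    [0,0,0.05],
    [0,0,0.045],
    [0,0,0],
    [0,0,0],
    [0,0,0]
  ]
}}

```text
time: 2.25
tcp_pos: [439.7, -25.8, 119.7]
ee_rot: [[0.325, 0.003, 0.946], [-0.946, -0.012, 0.325], [0.012, -1.0, -0.001]]
wrist_force: [-3.3, -0.6, -0.6]
opening: 42.4
```

```bash
python3 - <<'E'
from h import *
s=env.get_state(); d=shot('wrist','w3.png')
print(s['tcp_pos'],s['ee_rot'].round(4),s['opening'],proj(d,s['tcp_pos']),proj(d,[447.5,-11.5,66]))
E
```

```text
[439.67428308 -25.75423201 119.74729437] [[ 0.3249  0.0029  0.9458]
 [-0.9457 -0.0119  0.3249]
 [ 0.0122 -0.9999 -0.0011]] 42.37282156951651 [276.32528529 282.78740669] [296.54520931 222.96918305]
```

View pics/w3.png

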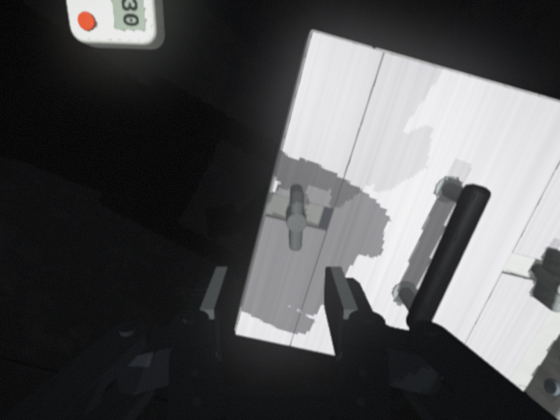

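```bash
python3 - <<'E'
from h import *
d=np.load('wrist.npz')
for p in((297,185),(296,248),(296,217)): print(ray(d,*p,66).round(1))
print('handle ends',ray(d,478,190,77).round(1),ray(d,423,318,77).round(1), 'corner',ray(d,313,31,42).round(1),ray(d,236,333,42).round(1))
E
```

```text
[439.6  11.1  66. ]
[452.9 -27.4  66. ]
[445.9  -8.   66. ]
handle ends [535.4  43.9  77. ] [544.7 -42.4  77. ] corner [420.1  95.1  42. ] [ 438.2 -120.2   42. ]
```

Request:
{"name": "carry_out", "arguments": {
  "fingers": [50,50,50,50,50,50],
  "slide": [
    [0.7,1.6,-1.0],
    [0,0,-2.0],
    [0,0,-2.0],
    [0,0,-1.5],
    [0,0,-0.5],
    [0,0,0]
  ],
  "turn": [
    [0.012,0.003,0.01],
    [0,0,0],
    [0,0,0],
    [0,0,0],
    [0,0,0],
    [0,0,0]
  ]
}}

```text
time: 2.8
tcp_pos: [464.8, -22.0, 64.5]
ee_rot: [[0.326, 0.03, 0.945], [-0.945, -0.01, 0.326], [0.02, -0.999, 0.025]]
wrist_force: [-0.2, 0.6, 0.2]
opening: 42.2
```

Request:
{"name": "carry_out", "arguments": {
  "fingers": [50,50,50],
  "slide": [
    [-1.7,1.2,0.5],
    [0,0,0],
    [0,0,0]
  ],
  "turn": [
    [0.01,0.03,0],
    [0,0,0],
    [0,0,0]
  ]
}}

```text
time: 3.05
tcp_pos: [453.6, -13.7, 75.6]
ee_rot: [[0.323, 0.01, 0.946], [-0.947, -0.003, 0.323], [0.006, -1.0, 0.008]]
wrist_force: [0.8, 0.0, 0.2]
opening: 42.3
```

Request:
{"name": "carry_out", "arguments": {
  "fingers": [50,50,50,50],
  "slide": [
    [-0.6,0.4,-0.5],
    [-0.2,0.1,-0.5],
    [0,0,-0.5],
    [0,0,0]
  ],
  "turn": [
    [0.003,0.01,0],
    [0,0,0],
    [0,0,0],
    [0,0,0]
  ]
}}

```text
time: 3.38
tcp_pos: [449.9, -10.4, 63.5]
ee_rot: [[0.322, 0.01, 0.947], [-0.947, -0.003, 0.322], [0.006, -1.0, 0.008]]
wrist_force: [0.2, 0.3, -0.1]
opening: 42.7
```

Request:
{"name": "carry_out", "arguments": {
  "fingers": [50,50,50,50],
  "slide": [
    [-0.3,0.1,-0.5],
    [-0.1,0,-0.6],
    [0,0,-0.5],
    [0,0,0]
  ],
  "turn": [
    [0.003,0.01,0],
    [0,0,0],
    [0,0,0],
    [0,0,0]
  ]
}}

```text
time: 3.72
tcp_pos: [444.9, -9.3, 45.0]
ee_rot: [[0.322, -0.003, 0.947], [-0.947, 0.001, 0.322], [-0.002, -1.0, -0.003]]
wrist_force: [-0.7, -0.3, 0.5]
opening: 42.5
```

Request:
{"name": "carry_out", "arguments": {
  "fingers": [50,15,0,0,0],
  "slide": [
    [0.2,0,0.4],
    [0,0,0],
    [0,0,0],
    [0,0,0],
    [0,0,0]
  ],
  "turn": [
    [0,0,0],
    [0,0,0],
    [0,0,0],
    [0,0,0],
    [0,0,0]
  ],
  "squeeze": 40
}}

```text
time: 4.13
tcp_pos: [445.6, -9.4, 48.5]
ee_rot: [[0.322, -0.007, 0.947], [-0.947, 0.0, 0.322], [-0.003, -1.0, -0.007]]
wrist_force: [-0.2, 0.1, -1.0]
opening: 7.1
```

Request:
{"name": "carry_out", "arguments": {
  "fingers": [0,0,0,0,0,0,0,0],
  "slide": [
    [0,0,0],
    [0,0,0],
    [0,0,0],
    [0,0,0],
    [0,0,0],
    [0,0,0],
    [0,0,0],
    [0,0,0]
  ],
  "turn": [
    [0,0,0.1],
    [0,0,0.1],
    [0,0,0.1],
    [0,0,0.1],
    [0,0,0.1],
    [0,0,0.1],
    [0,0,0.1],
    [0,0,0]
  ]
}}

```text
time: 4.8
tcp_pos: [444.2, -10.7, 48.5]
ee_rot: [[0.873, -0.007, 0.488], [-0.488, -0.007, 0.873], [-0.002, -1.0, -0.009]]
wrist_force: [-0.7, -0.2, -1.1]
opening: 6.5
```

Request:
{"name": "carry_out", "arguments": {
  "fingers": [0,0,0,0,0,0,0,0],
  "slide": [
    [0.1,0.05,0],
    [0,0,0],
    [0,0,0],
    [0,0,0],
    [0,0,0],
    [0,0,0],
    [0,0,0],
    [0,0,0]
  ],
  "turn": [
    [0,0,0.1],
    [0,0,0.1],
    [0,0,0.1],
    [0,0,0.1],
    [0,0,0.1],
    [0,0,0.08],
    [0,0,0.05],
    [0,0,0.05]
  ]
}}

```text
time: 5.47
tcp_pos: [443.8, -12.2, 48.6]
ee_rot: [[0.985, -0.001, -0.173], [0.173, -0.013, 0.985], [-0.003, -1.0, -0.013]]
wrist_force: [-0.7, -1.9, -0.6]
opening: 7.2
```

```bash
python3 - <<'E'
from h import *
s=env.get_state(); print(s['q'],s['moment'],s['wrist_force'],np.degrees(np.arctan2(s['ee_rot'][1,2],s['ee_rot'][0,2])))
E
```

```text
[ -10.12750901    4.96689258  123.3754184    -0.95785723   51.5899852
 -109.47268291] [-0.14442889  0.15932204 -1.16112601] [-0.68614042 -1.93455072 -0.59414243] 99.94105256104476
```

Request:
{"name": "carry_out", "arguments": {
  "fingers": [30,50,50,50,50,50,50,50],
  "slide": [
    [0,0,0],
    [0,0,0],
    [0,0,2.5],
    [0,0,2.5],
    [1.5,0.2,2.5],
    [2.5,0.2,0],
    [2.5,0.2,0],
    [2.5,0.2,0]
  ],
  "turn": [
    [0,0,-0.02],
    [0,0,0],
    [0,0,0],
    [0,0,-0.1],
    [0,0,-0.12],
    [0,0,-0.12],
    [0,0,-0.12],
    [0,0,-0.12]
  ]
}}

```text
time: 6.13
tcp_pos: [531.1, -2.7, 126.6]
ee_rot: [[0.895, -0.01, 0.446], [-0.446, -0.003, 0.895], [-0.007, -1.0, -0.007]]
wrist_force: [0.2, -0.2, 0.0]
opening: 42.7
```

Request:
{"name": "carry_out", "arguments": {
  "fingers": [50,50,50,50,50,50,50,50],
  "slide": [
    [2.5,0.2,0],
    [2.5,0.2,0],
    [2.0,0.2,0],
    [0.5,0.1,0],
    [0,0,0],
    [0,0,0],
    [0,0,0],
    [0,0,0]
  ],
  "turn": [
    [0,0,-0.12],
    [0,0,-0.12],
    [0,0,-0.12],
    [0,0,-0.12],
    [0,0,-0.12],
    [0,0,-0.1],
    [0,0,-0.06],
    [0,0,0]
  ]
}}

```text
time: 6.8
tcp_pos: [620.0, 6.1, 129.7]
ee_rot: [[0.302, 0.003, 0.953], [-0.953, -0.0, 0.302], [0.001, -1.0, 0.003]]
wrist_force: [-0.4, 0.7, 0.2]
opening: 42.9
```

```bash
python3 - <<'E'
from h import *
s=env.get_state(); d=shot('wrist','w4.png')
print(s['tcp_pos'],s['ee_rot'].round(4),s['opening'],proj(d,[628.3,5.2,66]))
E
```

```text
[620.02262802   6.09530394 129.68150609] [[ 3.019e-01  3.000e-03  9.533e-01]
 [-9.533e-01 -3.000e-04  3.019e-01]
 [ 1.200e-03 -1.000e+00  2.800e-03]] 42.86782241732005 [288.38860645 239.39967822]
```

View pics/w4.png

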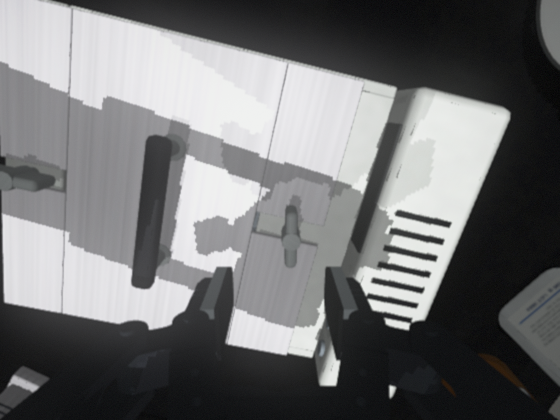

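Front wing now lies along its notch at (30,178). The rear wing, centred at (291,234), is aligned with the jaws, and the handle runs from (157,138) to (144,287).

```bash
python3 - <<'E'
from h import *
d=np.load('wrist.npz')
for p in((292,200),(291,267),(291,234)): print(ray(d,*p,66).round(1))
print('handle ends',ray(d,157,138,77).round(1),ray(d,144,287,77).round(1))
E
```

```text
[622.1  31.4  66. ]
[636.3 -13.4  66. ]
[628.7   9.3  66. ]
handle ends [536.3  45.5  77. ] [547.  -51.1  77. ]
```

Request:
{"name": "carry_out", "arguments": {
  "fingers": [50,50,50,50,50,50],
  "slide": [
    [0.8,0.0,-0.8],
    [0.2,0,-1.5],
    [0,0,-1.5],
    [0,0,-1.0],
    [0,0,-0.5],
    [0,0,0]
  ],
  "turn": [
    [0,0,0],
    [0,0,0],
    [0,0,0],
    [0,0,0],
    [0,0,0],
    [0,0,0]
  ]
}}

```text
time: 7.35
tcp_pos: [629.9, 6.5, 73.3]
ee_rot: [[0.308, 0.004, 0.951], [-0.951, -0.0, 0.308], [0.002, -1.0, 0.004]]
wrist_force: [-0.3, -0.5, -0.7]
opening: 42.6
```

Request:
{"name": "carry_out", "arguments": {
  "fingers": [50,50,50,50,50],
  "slide": [
    [-0.1,0,-0.7],
    [0,0,-0.7],
    [0,0,-0.6],
    [0,0,-0.2],
    [0,0,0]
  ],
  "turn": [
    [0,0,0],
    [0,0,0],
    [0,0,0],
    [0,0,0],
    [0,0,0]
  ]
}}

```text
time: 7.77
tcp_pos: [628.3, 6.6, 49.2]
ee_rot: [[0.308, 0.004, 0.951], [-0.951, -0.0, 0.308], [0.002, -1.0, 0.003]]
wrist_force: [-1.2, -0.2, -0.5]
opening: 42.4
```

Request:
{"name": "carry_out", "arguments": {
  "fingers": [15,0,0,0,0],
  "slide": [
    [0,0,-0.1],
    [0,0,0],
    [0,0,0],
    [0,0,0],
    [0,0,0]
  ],
  "turn": [
    [0,0,0],
    [0,0,0],
    [0,0,0],
    [0,0,0],
    [0,0,0]
  ]
}}

```text
time: 8.18
tcp_pos: [628.8, 6.5, 48.7]
ee_rot: [[0.308, 0.005, 0.951], [-0.951, -0.001, 0.308], [0.002, -1.0, 0.004]]
wrist_force: [-0.1, -0.5, -1.6]
opening: 7.1
```

Request:
{"name": "carry_out", "arguments": {
  "fingers": [0,0,0,0,0,0,0,0],
  "slide": [
    [0,0,0],
    [0,0,0],
    [0,0,0],
    [0,0,0],
    [0,0,0],
    [0,0,0],
    [0,0,0],
    [0,0,0]
  ],
  "turn": [
    [0,0,0.1],
    [0,0,0.1],
    [0,0,0.1],
    [0,0,0.1],
    [0,0,0.1],
    [0,0,0.1],
    [0,0,0.1],
    [0,0,0]
  ]
}}

```text
time: 8.85
tcp_pos: [626.8, 4.9, 48.7]
ee_rot: [[0.866, 0.001, 0.501], [-0.501, -0.001, 0.866], [0.001, -1.0, -0.001]]
wrist_force: [0.5, 0.1, -1.2]
opening: 7.1
```

Request:
{"name": "carry_out", "arguments": {
  "fingers": [0,0,0,0,0,0,0,0],
  "slide": [
    [0,0,0],
    [0,0,0],
    [0,0,0],
    [0,0,0],
    [0,0,0],
    [0,0,0],
    [0,0,0],
    [0,0,0]
  ],
  "turn": [
    [0,0,0.1],
    [0,0,0.1],
    [0,0,0.1],
    [0,0,0.1],
    [0,0,0.1],
    [0,0,0.08],
    [0,0,0.05],
    [0,0,0.05]
  ]
}}

```text
time: 9.52
tcp_pos: [626.3, 2.8, 48.8]
ee_rot: [[0.987, 0.002, -0.16], [0.16, -0.003, 0.987], [0.001, -1.0, -0.003]]
wrist_force: [-0.3, -1.0, -0.1]
opening: 7.0
```

```bash
python3 - <<'E'
from h import *
s=env.get_state(); print(s['q'],s['moment'],s['wrist_force'],np.degrees(np.arctan2(s['ee_rot'][1,2],s['ee_rot'][0,2])))
E
```

```text
[  -6.09538037   24.3656925    98.61857529   -0.16543585   56.90419933
 -105.20883371] [-0.16768759  0.11036488 -0.95158413] [-0.32803765 -0.99717142 -0.10751436] 99.2035519261725
```

Request:
{"name": "carry_out", "arguments": {
  "fingers": [30,50,50,50,50,50,50,50],
  "slide": [
    [0,0,0],
    [0,0,0],
    [0,0,2.5],
    [0,0,2.5],
    [-0.5,0,2.5],
    [-2.0,-0.2,0],
    [-2.0,-0.2,0],
    [-2.0,-0.1,0]
  ],
  "turn": [
    [0,0,-0.02],
    [0,0,0],
    [0,0,0],
    [0,0,-0.1],
    [0,0,-0.12],
    [0,0,-0.12],
    [0,0,-0.12],
    [0,0,-0.12]
  ]
}}

```text
time: 10.18
tcp_pos: [565.0, -2.5, 129.7]
ee_rot: [[0.889, 0.01, 0.457], [-0.457, -0.002, 0.889], [0.01, -1.0, 0.003]]
wrist_force: [0.2, 0.1, 0.3]
opening: 42.9
```

Request:
{"name": "carry_out", "arguments": {
  "fingers": [50,50,50,50,50,50,50,50],
  "slide": [
    [-1.5,-0.1,0],
    [-0.5,0,0],
    [0,0,0],
    [0,0,0],
    [0,0,0],
    [0,0,0],
    [0,0,0],
    [0,0,0]
  ],
  "turn": [
    [0,0,-0.12],
    [0,0,-0.12],
    [0,0,-0.12],
    [0,0,-0.12],
    [0,0,-0.12],
    [0,0,-0.12],
    [0,0,-0.12],
    [0,0,-0.1]
  ]
}}

```text
time: 10.85
tcp_pos: [542.2, -3.3, 134.6]
ee_rot: [[0.113, 0.01, 0.994], [-0.994, -0.013, 0.113], [0.014, -1.0, 0.008]]
wrist_force: [0.4, -0.5, -0.9]
opening: 42.7
```

Request:
{"name": "carry_out", "arguments": {
  "fingers": [50,50,50,50,50,50],
  "slide": [
    [-0.3,-0.1,-0.8],
    [-0.1,0,-1.5],
    [0,0,-1.5],
    [0,0,-1.0],
    [0,0,-0.5],
    [0,0,0]
  ],
  "turn": [
    [0.012,0.01,-0.03],
    [0,0,0],
    [0,0,0],
    [0,0,0],
    [0,0,0],
    [0,0,0]
  ]
}}

```text
time: 11.35
tcp_pos: [539.7, -4.7, 80.9]
ee_rot: [[0.077, 0.004, 0.997], [-0.997, -0.0, 0.077], [0.001, -1.0, 0.004]]
wrist_force: [0.0, -0.3, -0.4]
opening: 42.9
```

Request:
{"name": "carry_out", "arguments": {
  "fingers": [50,50,50,50,50],
  "slide": [
    [-0.1,0,-0.8],
    [0,0,-0.8],
    [0,0,-0.5],
    [0,0,-0.2],
    [0,0,0]
  ],
  "turn": [
    [0,0,0],
    [0,0,0],
    [0,0,0],
    [0,0,0],
    [0,0,0]
  ]
}}

```text
time: 11.77
tcp_pos: [539.2, -4.9, 56.3]
ee_rot: [[0.077, 0.005, 0.997], [-0.997, -0.0, 0.077], [0.001, -1.0, 0.005]]
wrist_force: [0.6, 0.2, 0.5]
opening: 42.3
```

Request:
{"name": "carry_out", "arguments": {
  "fingers": [15,0,0,0,0],
  "slide": [
    [0,0,0],
    [0,0,0],
    [0,0,0],
    [0,0,0],
    [0,0,0]
  ],
  "turn": [
    [0,0,0],
    [0,0,0],
    [0,0,0],
    [0,0,0],
    [0,0,0]
  ],
  "squeeze": 80
}}

```text
time: 12.18
tcp_pos: [539.6, -4.8, 56.8]
ee_rot: [[0.078, 0.006, 0.997], [-0.997, -0.001, 0.078], [0.001, -1.0, 0.006]]
wrist_force: [0.0, 0.3, -1.9]
opening: 12.4
```

Gripped at 12.4 mm. I'll lift gently first and check the force.

Request:
{"name": "carry_out", "arguments": {
  "fingers": [0,0,0,0,0],
  "slide": [
    [0,0,0.2],
    [0,0,0.3],
    [0,0,0.3],
    [0,0,0.3],
    [0,0,0]
  ],
  "turn": [
    [0,0,0],
    [0,0,0],
    [0,0,0],
    [0,0,0],
    [0,0,0]
  ]
}}

```text
time: 12.6
tcp_pos: [537.2, -4.4, 66.9]
ee_rot: [[0.077, 0.001, 0.997], [-0.997, 0.0, 0.077], [-0.0, -1.0, 0.001]]
wrist_force: [0.9, -0.4, -3.7]
opening: 12.2
```

Request:
{"name": "carry_out", "arguments": {
  "fingers": [0,0,0,0,0,0,0,0],
  "slide": [
    [0,0,1.0],
    [0,0,1.2],
    [0,0,1.2],
    [0,0,1.2],
    [0,0,1.2],
    [0,0,0.8],
    [0,0.5,0],
    [0,1.5,0]
  ],
  "turn": [
    [0,0,0],
    [0,0,0],
    [0,0,0],
    [0,0,0],
    [0,0,0],
    [0,0,0],
    [0,0,0],
    [0,0,0]
  ]
}}

```text
time: 13.27
tcp_pos: [538.5, 14.1, 143.4]
ee_rot: [[0.075, 0.007, 0.997], [-0.997, -0.002, 0.075], [0.002, -1.0, 0.007]]
wrist_force: [0.1, 0.2, -4.5]
opening: 12.5
```

Request:
{"name": "carry_out", "arguments": {
  "fingers": [0,0,0,0,0,0,0,0],
  "slide": [
    [-0.6,2.5,0],
    [-0.8,3.2,0],
    [-0.8,3.2,0],
    [-0.8,3.2,0],
    [-0.8,3.2,0],
    [-0.8,3.2,0],
    [-0.8,3.2,0],
    [-0.8,3.2,0]
  ],
  "turn": [
    [0,0,0],
    [0,0,0],
    [0,0,0],
    [0,0,0],
    [0,0,0],
    [0,0,0],
    [0,0,0],
    [0,0,0]
  ]
}}

```text
time: 13.93
tcp_pos: [474.8, 270.7, 146.9]
ee_rot: [[0.064, 0.014, 0.998], [-0.998, -0.002, 0.064], [0.003, -1.0, 0.014]]
wrist_force: [0.6, 0.6, -2.9]
opening: 12.7
```

Request:
{"name": "carry_out", "arguments": {
  "fingers": [0,0,0,0,0,0,0,0],
  "slide": [
    [-0.8,3.0,0],
    [-0.8,3.0,0],
    [-0.8,3.0,-0.5],
    [-0.8,2.5,-1],
    [-0.5,1,-1.5],
    [0,0,-1.5],
    [0,0,-1.2],
    [0,0,-0.5]
  ],
  "turn": [
    [0,0,0],
    [0,0,0],
    [0,0,0],
    [0,0,0],
    [0,0,0],
    [0,0,0],
    [0,0,0],
    [0,0,0]
  ]
}}

```text
time: 14.6
tcp_pos: [430.1, 414.0, 86.1]
ee_rot: [[0.075, 0.018, 0.997], [-0.997, 0.007, 0.075], [-0.006, -1.0, 0.018]]
wrist_force: [-1.1, 0.2, -3.6]
opening: 12.6
```

Request:
{"name": "carry_out", "arguments": {
  "fingers": [0,0,0,0],
  "slide": [
    [0,0,-0.5],
    [0,0,-0.4],
    [0,0,0],
    [0,0,0]
  ],
  "turn": [
    [0,0,0],
    [0,0,0],
    [0,0,0],
    [0,0,0]
  ]
}}

```text
time: 14.93
tcp_pos: [429.4, 411.7, 74.5]
ee_rot: [[0.072, 0.014, 0.997], [-0.997, 0.004, 0.072], [-0.003, -1.0, 0.014]]
wrist_force: [0.2, -0.7, -3.1]
opening: 12.2
```

Request:
{"name": "carry_out", "arguments": {
  "fingers": [0,0,0,0,0,0,0],
  "slide": [
    [0,0,-0.6],
    [0,0,-0.7],
    [0,0,-0.7],
    [0,0,-0.5],
    [0,0,-0.3],
    [0,0,0],
    [0,0,0]
  ],
  "turn": [
    [-0.004,0.014,0],
    [0,0,0],
    [0,0,0],
    [0,0,0],
    [0,0,0],
    [0,0,0],
    [0,0,0]
  ]
}}

```text
time: 15.52
tcp_pos: [432.1, 411.4, 45.7]
ee_rot: [[0.07, 0.002, 0.998], [-0.998, 0.002, 0.07], [-0.002, -1.0, 0.002]]
wrist_force: [-0.7, 0.6, -3.4]
opening: 12.2
```

Request:
{"name": "carry_out", "arguments": {
  "fingers": [0,0,0,0,0,0],
  "slide": [
    [0,0,-0.3],
    [0,0,-0.2],
    [0,0,-0.2],
    [0,0,-0.1],
    [0,0,-0.1],
    [0,0,0]
  ],
  "turn": [
    [0,0,0],
    [0,0,0],
    [0,0,0],
    [0,0,0],
    [0,0,0],
    [0,0,0]
  ]
}}

```text
time: 16.02
tcp_pos: [432.7, 412.1, 39.0]
ee_rot: [[0.07, 0.003, 0.998], [-0.998, 0.002, 0.07], [-0.002, -1.0, 0.003]]
wrist_force: [-0.2, -1.1, -3.5]
opening: 12.6
```

Request:
{"name": "carry_out", "arguments": {
  "fingers": [0,0,0,0,0],
  "slide": [
    [0,0,-0.1],
    [0,0,-0.1],
    [0,0,-0.1],
    [0,0,0],
    [0,0,0]
  ],
  "turn": [
    [0,0,0],
    [0,0,0],
    [0,0,0],
    [0,0,0],
    [0,0,0]
  ]
}}

```text
time: 16.43
tcp_pos: [433.3, 412.6, 38.8]
ee_rot: [[0.071, 0.004, 0.998], [-0.998, 0.002, 0.071], [-0.002, -1.0, 0.004]]
wrist_force: [-0.5, -0.0, -0.0]
opening: 12.4
```

Contact made. I'll release the cover, rise, and take fresh top and wrist views.

Request:
{"name": "carry_out", "arguments": {
  "fingers": [30,50,50,50,50,50,50,50],
  "slide": [
    [0,0,0],
    [0,0,0],
    [0,0,0],
    [0,0,2.0],
    [0,0,3.0],
    [0,0,4.0],
    [0,-2.0,3.0],
    [0,-3.0,2.0]
  ],
  "turn": [
    [0,0,0],
    [0,0,0],
    [0,0,0],
    [0,0,0],
    [0,0,0],
    [0,0,0],
    [0,0,0],
    [0,0,0]
  ]
}}

```text
time: 17.1
tcp_pos: [430.9, 363.6, 177.6]
ee_rot: [[0.075, -0.001, 0.997], [-0.997, 0.001, 0.075], [-0.001, -1.0, -0.001]]
wrist_force: [0.4, -0.8, -0.4]
opening: 42.5
```

Request:
{"name": "carry_out", "arguments": {
  "fingers": [50,50,50,50,50,50,50,50],
  "slide": [
    [0,-4,1],
    [0,-4,1],
    [0,-4,1],
    [0,-4,1],
    [0,-4,0],
    [0,-4,0],
    [0,-4,0],
    [0,-4,0]
  ],
  "turn": [
    [0,0,0],
    [0,0,0],
    [0,0,0],
    [0,0,0],
    [0,0,0],
    [0,0,0],
    [0,0,0],
    [0,0,0]
  ]
}}

```text
time: 17.77
tcp_pos: [437.9, 38.5, 234.7]
ee_rot: [[0.086, 0.035, 0.996], [-0.996, 0.011, 0.086], [-0.008, -0.999, 0.036]]
wrist_force: [0.8, -0.1, -0.4]
opening: 42.9
```

Request:
{"name": "carry_out", "arguments": {
  "fingers": [50,50,50,50,50,50,50],
  "slide": [
    [0,-4,0],
    [0,-4,0],
    [0,-4,0],
    [0,-4,0],
    [0,-4,0],
    [0,-2,0],
    [0,0,0]
  ],
  "turn": [
    [0,0,0],
    [0,0,0],
    [0,0,0],
    [0,0,0],
    [0,0,0],
    [0,0,0],
    [0,0,0]
  ]
}}

```text
time: 18.35
tcp_pos: [438.2, -199.1, 240.7]
ee_rot: [[0.078, 0.052, 0.996], [-0.997, 0.001, 0.078], [0.003, -0.999, 0.052]]
wrist_force: [-0.8, 0.4, 1.0]
opening: 42.8
```

```bash
python3 - <<'E'
from h import *
s=env.get_state(); d=shot('wrist','w5.png'); t=shot('top','top2.png')
print(s['tcp_pos'],s['ee_rot'].round(3))
cv2.imwrite('pics/w5b.png',np.hstack([cv2.imread('pics/w5.png')[:, :440],cv2.imread('pics/top2.png')[140:310,50:410].repeat(1,0).copy() if 0 else cv2.copyMakeBorder(cv2.imread('pics/top2.png')[140:310,60:415],0,250,0,0,0)]))
E
```

```text
[ 438.20663701 -199.07923414  240.71564936] [[ 0.078  0.052  0.996]
 [-0.997  0.001  0.078]
 [ 0.003 -0.999  0.052]]
```

View pics/w5b.png

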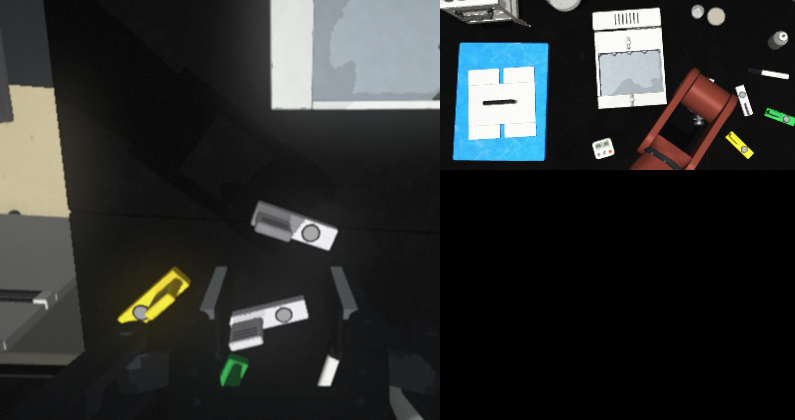

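The cover lies on the board, and both wings lie along reader x. The carriers are in the wrist view at about (295,226) and (270,320).

```bash
cat > car.py <<'E'
from h import *
d=np.load('wrist.npz')
A=cv2.cvtColor(d['image'],cv2.COLOR_RGB2HSV)
m=((A[...,1]<60)&(A[...,2]>100)).astype(np.uint8); m[:160]=0; m[350:]=0; m[:,:200]=0;m[:,345:]=0
cs=[c for c in cv2.findContours(m,0,1)[0] if cv2.contourArea(c)>150]
for c in cs:
    r=cv2.minAreaRect(c);b=cv2.boxPoints(r); print('w',np.round(r[0],1),np.round([ray(d,*p,14)[:2] for p in b],1).tolist())
im=cv2.imread('pics/top0.png'); import sys
from numpy import *
for f in('top0.png','top2.png'):
  t=np.load('top.npz'); im=cv2.imread('pics/'+f); hsv=cv2.cvtColor(im,cv2.COLOR_BGR2HSV)
  m=((hsv[...,2]>90)&(hsv[...,1]<60)).astype(np.uint8); m[:205]=0;m[262:]=0;m[:,:300]=0;m[:,378:]=0
  for c in cv2.findContours(m,0,1)[0]:
    if cv2.contourArea(c)<100: continue
    r=cv2.minAreaRect(c);b=np.array([ray(t,*p,14)[:2] for p in cv2.boxPoints(r)])
    e=sorted([(np.linalg.norm(b[i]-b[(i+1)%4]),i) for i in range(4)]); i=e[0][1]
    n=(b[i]+b[(i+1)%4])/2; q=(b[(i+2)%4]+b[(i+3)%4])/2
    if n[0]<q[0]: n,q=q,n
    yaw=np.degrees(np.arctan2(*(n-q)[::-1])); print(f,'c',((n+q)/2).round(1),'nose',n.round(1),'yaw',yaw.round(1),'L',np.linalg.norm(n-q).round(1),'fin',((n+q)/2-28*(n-q)/np.linalg.norm(n-q)).round(1))
for nm,pts in(('A',[(338,229),(331,250),(258,201)]),('Awin',[(311,233)]),('B',[(306,296),(309,313),(231,310)]),('Bwin',[(284,314)])):
    print(nm,[ray(d,*p,14)[:2].round(1).tolist() for p in pts])
E
python3 car.py
```

```text
w [245.6 342.7] [[401.4, -414.5], [443.8, -400.4], [447.9, -415.7], [405.0, -430.0]]
w [268.  316.8] [[399.2, -374.9], [494.4, -344.1], [503.8, -374.0], [406.4, -405.7]]
w [293.6 228.4] [[420.6, -256.4], [428.5, -223.7], [525.3, -249.1], [519.6, -283.7]]
top0.png c [ 449.  -375.9] nose [ 496.8 -360.3] yaw 18.1 L 100.5 fin [ 422.4 -384.6]
top0.png c [ 471.4 -251.8] nose [ 520.6 -265.7] yaw -15.8 L 102.1 fin [ 444.5 -244.2]
top2.png c [ 449.  -375.9] nose [ 496.8 -360.3] yaw 18.1 L 100.5 fin [ 422.4 -384.6]
A [[525.1, -250.3], [520.3, -277.6], [429.1, -222.3]]
Awin [[493.7, -257.3]]
B [[496.7, -341.9], [503.1, -366.4], [403.9, -366.5]]
Bwin [[471.2, -369.3]]
```

Request:
{"name": "carry_out", "arguments": {
  "fingers": [65,65,65,65,65,65,65,65],
  "slide": [
    [0.1,-0.8,-1],
    [0.1,-0.8,-1],
    [0.1,-0.8,-1],
    [0.1,-0.8,-1],
    [0.1,-0.6,-1],
    [0,0,-1],
    [0,0,-1],
    [0,0,-1]
  ],
  "turn": [
    [0,0.025,-0.12],
    [0,0.025,-0.12],
    [0,0,-0.12],
    [0,0,-0.12],
    [0,0,-0.12],
    [0,0,-0.12],
    [0,0,-0.12],
    [0,0,-0.12]
  ]
}}

```text
time: 19.12
tcp_pos: [448.1, -222.4, 161.2]
ee_rot: [[-0.789, 0.004, 0.615], [-0.615, -0.005, -0.789], [-0.0, -1.0, 0.007]]
wrist_force: [-0.2, 0.5, 0.4]
opening: 56.0
```

Request:
{"name": "carry_out", "arguments": {
  "fingers": [65,65,65,65,65,65,65,65],
  "slide": [
    [0,0,0],
    [0,0,0],
    [0,0,0],
    [0,0,0],
    [0,0,0],
    [0,0,0],
    [0,0,0],
    [0,0,0]
  ],
  "turn": [
    [0,0,-0.12],
    [0,0,-0.12],
    [0,0,-0.12],
    [0,0,-0.12],
    [0,0,-0.12],
    [0,0,-0.12],
    [0,0,-0.12],
    [0,0,-0.08]
  ]
}}

```text
time: 19.78
tcp_pos: [448.3, -202.8, 157.1]
ee_rot: [[-0.959, -0.001, -0.283], [0.283, 0.006, -0.959], [0.002, -1.0, -0.006]]
wrist_force: [-0.1, 0.3, 0.5]
opening: 55.3
```

```bash
python3 - <<'E'
from h import *
s=env.get_state(); d=shot('wrist','w6.png'); R=s['ee_rot']
print(s['q'].round(1),s['tcp_pos'],R.round(3),np.degrees(np.arctan2(R[1,2],R[0,2])),s['opening'],proj(d,[445,-243.7,54]),proj(d,[445,-243.7,20]))
E
```

```text
[-32.7   0.8 113.8   0.3  65.7  73.6] [ 448.32122876 -202.76681322  157.05310123] [[-0.959 -0.001 -0.283]
 [ 0.283  0.006 -0.959]
 [ 0.002 -1.    -0.006]] -106.42680230507129 55.329260845965834 [333.63982332 204.23973246] [327.64472916 193.132544  ]
```

View pics/w6.png

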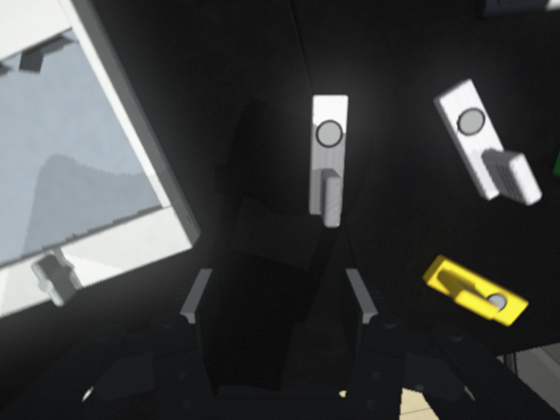

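The fin of the nearer carrier has its top at (333,200), which agrees with the projected target (334,204).

Request:
{"name": "carry_out", "arguments": {
  "fingers": [65,65,65,65,65,65],
  "slide": [
    [-0.2,-1.5,-1.5],
    [-0.1,-1.5,-1.5],
    [0,-0.8,-1.5],
    [0,-0.2,-1.0],
    [0,0,-0.4],
    [0,0,0]
  ],
  "turn": [
    [-0.006,0,0],
    [0,0,0],
    [0,0,0],
    [0,0,0],
    [0,0,0],
    [0,0,0]
  ]
}}

```text
time: 20.33
tcp_pos: [448.7, -234.8, 98.1]
ee_rot: [[-0.965, 0.005, -0.263], [0.263, 0.001, -0.965], [-0.004, -1.0, -0.002]]
wrist_force: [0.7, 0.1, -0.2]
opening: 55.6
```

Request:
{"name": "carry_out", "arguments": {
  "fingers": [65,65,65,65,65,65],
  "slide": [
    [-0.3,-0.9,-1.0],
    [0,-0.1,-1.2],
    [0,0,-1.2],
    [0,0,-1.0],
    [0,0,-0.4],
    [0,0,0]
  ],
  "turn": [
    [0,0.005,-0.02],
    [0,0,0],
    [0,0,0],
    [0,0,0],
    [0,0,0],
    [0,0,0]
  ]
}}

```text
time: 20.83
tcp_pos: [447.0, -244.3, 47.6]
ee_rot: [[-0.96, 0.002, -0.28], [0.28, -0.001, -0.96], [-0.002, -1.0, 0.0]]
wrist_force: [-0.5, -0.5, 1.1]
opening: 55.2
```

Request:
{"name": "carry_out", "arguments": {
  "fingers": [65,65,65,65,65],
  "slide": [
    [-0.2,0,-0.9],
    [0,0,-1.0],
    [0,0,-0.5],
    [0,0,-0.2],
    [0,0,0]
  ],
  "turn": [
    [0,0,0],
    [0,0,0],
    [0,0,0],
    [0,0,0],
    [0,0,0]
  ]
}}

```text
time: 21.25
tcp_pos: [445.1, -244.5, 19.2]
ee_rot: [[-0.96, 0.003, -0.28], [0.28, -0.001, -0.96], [-0.003, -1.0, 0.0]]
wrist_force: [0.0, 0.0, -0.4]
opening: 55.7
```

Request:
{"name": "carry_out", "arguments": {
  "fingers": [30,10,0,0,0,0],
  "slide": [
    [0,0,0],
    [0,0,0],
    [0,0,0],
    [0,0,0],
    [0,0,0],
    [0,0,0]
  ],
  "turn": [
    [0,0,0],
    [0,0,0],
    [0,0,0],
    [0,0,0],
    [0,0,0],
    [0,0,0]
  ],
  "squeeze": 50
}}

```text
time: 21.75
tcp_pos: [445.5, -244.6, 19.9]
ee_rot: [[-0.96, 0.003, -0.28], [0.28, -0.002, -0.96], [-0.004, -1.0, 0.001]]
wrist_force: [-0.0, 0.3, -1.6]
opening: 11.3
```

Request:
{"name": "carry_out", "arguments": {
  "fingers": [0,0,0,0,0,0,0,0],
  "slide": [
    [0,0,1.5],
    [0,0,2.5],
    [0,0,2.5],
    [0,0,2.5],
    [0.4,2.0,1],
    [0.7,3.0,0],
    [0.7,3.0,0],
    [0.7,3.0,0]
  ],
  "turn": [
    [0,0,0],
    [0,0,0],
    [0,0,0],
    [0,0,0.05],
    [0,0,0.05],
    [0,0,0.05],
    [0,0,0.05],
    [0,0,0.05]
  ]
}}

```text
time: 22.42
tcp_pos: [467.2, -134.5, 122.8]
ee_rot: [[-0.999, -0.001, -0.033], [0.033, -0.003, -0.999], [0.001, -1.0, 0.003]]
wrist_force: [1.2, 0.4, -1.9]
opening: 11.8
```

Request:
{"name": "carry_out", "arguments": {
  "fingers": [0,0,0,0,0,0,0,0],
  "slide": [
    [0.7,3.0,0],
    [0.7,3.0,0],
    [0.7,3.0,0],
    [0.7,2.5,0],
    [0.3,1.5,0],
    [0,0,0],
    [0,0,0],
    [0,0,0]
  ],
  "turn": [
    [0,0,0.05],
    [0,0,0.05],
    [0,0,0],
    [0,0,0],
    [0,0,0],
    [0,0,0],
    [0,0,0],
    [0,0,0]
  ]
}}

```text
time: 23.08
tcp_pos: [496.4, 7.6, 121.8]
ee_rot: [[-0.997, -0.002, 0.081], [-0.081, -0.002, -0.997], [0.002, -1.0, 0.002]]
wrist_force: [1.1, 0.5, -2.3]
opening: 11.3
```

```bash
cat > st.py <<'E'
from h import *
s=env.get_state(); R=s['ee_rot']; p=s['tcp_pos']; O=np.array([604.0,0.9]); a=np.radians(4.7); U=np.array([[np.cos(a),np.sin(a)],[-np.sin(a),np.cos(a)]])
print('t',s['time'],'tcp',p.round(1),'reader xy',(U@(p[:2]-O)).round(1),'jawyaw',np.degrees(np.arctan2(R[1,2],R[0,2])).round(2),'y',R[:,1].round(4),'F reader',(U@s['wrist_force'][:2]).round(1),s['wrist_force'].round(1),'M',s['moment'].round(2),s['opening'].round(1))
E
cat >> st.py <<'E'
import sys
if len(sys.argv)>1:
    d=shot('wrist',sys.argv[1])
E
python3 st.py w7.png
```

```text
Traceback (most recent call last):
  File "st.py", line 3, in <module>
    print('t',s['time'],'tcp',p.round(1),'reader xy',(U@(p[:2]-O)).round(1),'jawyaw',np.degrees(np.arctan2(R[1,2],R[0,2])).round(2),'y',R[:,1].round(4),'F reader',(U@s['wrist_force'][:2]).round(1),s['wrist_force'].round(1),'M',s['moment'].round(2),s['opening'].round(1))
                                                                                                                                                                                                                                                        ^^^^^^^^^^^^^^^^^^
AttributeError: 'float' object has no attribute 'round'
```

```bash
sed -i "s/s\['opening'\].round(1)/round(s['opening'],1)/" st.py; python3 st.py w7.png
```

```text
t 23.0833 tcp [496.4   7.6 121.8] reader xy [-106.7   15.5] jawyaw -85.37 y [-0.0022 -0.0017 -1.    ] F reader [1.1 0.4] [ 1.1  0.5 -2.3] M [ 0.02  0.04 -0.01] 11.3
```

View pics/w7.png

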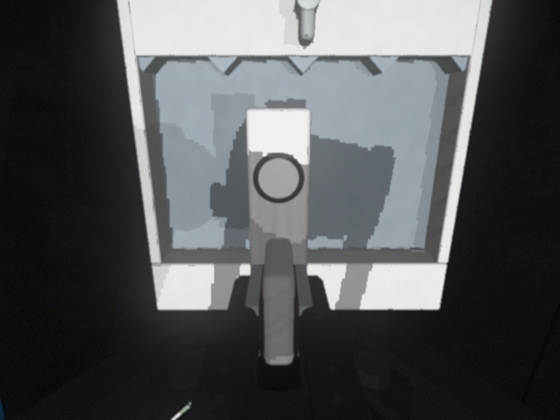

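The carrier is held square to the reader. The prow tips are at (225,74), (303,74) and (377,74). I'll check the reader's lateral position with them.

```bash
python3 - <<'E'
from h import *
d=np.load('wrist.npz');O=np.array([604.0,0.9]); a=np.radians(4.7); U=np.array([[np.cos(a),np.sin(a)],[-np.sin(a),np.cos(a)]])
for p,z in(((224,75),35),((303,75),35),((376,75),35),((151,265),38),((448,264),38),((157,310),38),((441,310),38),((246,109),116),((310,109),116),((279,177),116)): print(p,(U@(ray(d,*p,z)[:2]-O)).round(1))
E
```

```text
(224, 75) [-8.5 50.6]
(303, 75) [-8.5  0.8]
(376, 75) [ -8.5 -45.2]
(151, 265) [-139.2  110.8]
(448, 264) [-138.5 -109.5]
(157, 310) [-177.9  110.7]
(441, 310) [-178.1 -110.3]
(246, 109) [-28.1  30.1]
(310, 109) [-28.1   3.2]
(279, 177) [-57.   16.2]
```

Request:
{"name": "carry_out", "arguments": {
  "fingers": [0,0,0,0,0,0],
  "slide": [
    [0.5,0.9,-0.8],
    [0.1,0.1,-1.2],
    [0,0,-1.2],
    [0,0,-0.8],
    [0,0,-0.3],
    [0,0,0]
  ],
  "turn": [
    [0,0,0],
    [0,0,0],
    [0,0,0],
    [0,0,0],
    [0,0,0],
    [0,0,0]
  ]
}}

```text
time: 23.63
tcp_pos: [502.2, 14.2, 73.5]
ee_rot: [[-0.997, -0.003, 0.073], [-0.073, -0.003, -0.997], [0.004, -1.0, 0.002]]
wrist_force: [-0.7, -0.2, -1.3]
opening: 11.5
```

```bash
python3 st.py
```

```text
t 23.6333 tcp [502.2  14.2  73.5] reader xy [-100.3   21.6] jawyaw -85.8 y [-0.0034 -0.0026 -1.    ] F reader [-0.7 -0.1] [-0.7 -0.2 -1.3] M [-0.02 -0.01 -0.02] 11.5
```

Request:
{"name": "carry_out", "arguments": {
  "fingers": [0,0,0,0,0,0],
  "slide": [
    [0.0,0.3,-0.6],
    [0,0.1,-1.0],
    [0,0,-1.0],
    [0,0,-0.6],
    [0,0,-0.2],
    [0,0,0]
  ],
  "turn": [
    [0.003,-0.003,0.009],
    [0,0,0],
    [0,0,0],
    [0,0,0],
    [0,0,0],
    [0,0,0]
  ]
}}

```text
time: 24.13
tcp_pos: [502.1, 18.1, 35.6]
ee_rot: [[-0.997, -0.0, 0.082], [-0.082, 0.001, -0.997], [0.0, -1.0, -0.001]]
wrist_force: [-0.6, 0.4, -1.9]
opening: 11.2
```

```bash
python3 st.py
```

```text
t 24.1333 tcp [502.1  18.1  35.6] reader xy [-100.1   25.4] jawyaw -85.28 y [-4.e-04  6.e-04 -1.e+00] F reader [-0.6  0.4] [-0.6  0.4 -1.9] M [-0.02  0.02  0.04] 11.2
```

Request:
{"name": "carry_out", "arguments": {
  "fingers": [0,0,0,0,0],
  "slide": [
    [0,0,-0.15],
    [0,0,-0.15],
    [0,0,-0.1],
    [0,0,0],
    [0,0,0]
  ],
  "turn": [
    [0,0,0],
    [0,0,0],
    [0,0,0],
    [0,0,0],
    [0,0,0]
  ]
}}

```text
time: 24.55
tcp_pos: [503.2, 18.0, 32.4]
ee_rot: [[-0.997, 0.001, 0.083], [-0.083, 0.0, -0.997], [-0.001, -1.0, -0.0]]
wrist_force: [-0.3, 0.5, -2.2]
opening: 11.1
```

```bash
python3 st.py
```

```text
t 24.55 tcp [503.2  18.   32.4] reader xy [-99.   25.3] jawyaw -85.27 y [ 1.4e-03  3.0e-04 -1.0e+00] F reader [-0.2  0.5] [-0.3  0.5 -2.2] M [-0.03  0.07 -0.01] 11.1
```

Request:
{"name": "carry_out", "arguments": {
  "fingers": [0,0,0,0,0,0,0,0],
  "slide": [
    [0.3,0.025,-0.04],
    [0.3,0.025,0],
    [0.3,0.025,0],
    [0.3,0.025,0],
    [0.3,0.025,0],
    [0.3,0.025,0],
    [0.2,0.015,0],
    [0,0,0]
  ],
  "turn": [
    [0,0,0],
    [0,0,0],
    [0,0,0],
    [0,0,0],
    [0,0,0],
    [0,0,0],
    [0,0,0],
    [0,0,0]
  ]
}}

```text
time: 25.22
tcp_pos: [527.0, 19.7, 32.8]
ee_rot: [[-0.997, 0.005, 0.082], [-0.082, 0.0, -0.997], [-0.005, -1.0, 0.0]]
wrist_force: [0.8, 0.3, -2.4]
opening: 11.5
```

```bash
python3 st.py
```

```text
t 25.2167 tcp [527.   19.7  32.8] reader xy [-75.2  25.1] jawyaw -85.27 y [ 4.7e-03  1.0e-04 -1.0e+00] F reader [0.8 0.3] [ 0.8  0.3 -2.4] M [-0.02  0.02 -0.03] 11.5
```

Request:
{"name": "carry_out", "arguments": {
  "fingers": [0,0,0,0,0,0,0,0],
  "slide": [
    [0.25,0.02,-0.04],
    [0.25,0.02,-0.03],
    [0.25,0.02,0],
    [0.25,0.02,0],
    [0.25,0.02,0],
    [0.25,0.02,0],
    [0.2,0.015,0],
    [0,0,0]
  ],
  "turn": [
    [0,0.005,0],
    [0,0,0],
    [0,0,0],
    [0,0.002,0],
    [0,0,0],
    [0,0,0],
    [0,0,0],
    [0,0,0]
  ]
}}

```text
time: 25.88
tcp_pos: [545.7, 21.2, 32.4]
ee_rot: [[-0.997, -0.004, 0.082], [-0.082, -0.0, -0.997], [0.004, -1.0, -0.0]]
wrist_force: [0.1, 0.1, -1.6]
opening: 11.7
```

```bash
python3 st.py
```

```text
t 25.8833 tcp [545.7  21.2  32.4] reader xy [-56.5  25. ] jawyaw -85.27 y [-0.0037 -0.     -1.    ] F reader [0.1 0.1] [ 0.1  0.1 -1.6] M [-0.01  0.07 -0.07] 11.7
```

Request:
{"name": "carry_out", "arguments": {
  "fingers": [0,0,0,0,0,0,0,0],
  "slide": [
    [0.12,0.01,-0.02],
    [0.12,0.01,0],
    [0.12,0.01,0],
    [0.12,0.01,0],
    [0.12,0.01,0],
    [0.12,0.01,0],
    [0.12,0.01,0],
    [0,0,0]
  ],
  "turn": [
    [0,-0.003,0],
    [0,0,0],
    [0,0,0],
    [0,0,0],
    [0,0,0],
    [0,0,0],
    [0,0,0],
    [0,0,0]
  ]
}}

```text
time: 26.55
tcp_pos: [554.4, 22.0, 32.1]
ee_rot: [[-0.997, -0.002, 0.083], [-0.083, -0.0, -0.997], [0.002, -1.0, -0.0]]
wrist_force: [-1.0, -0.8, -0.7]
opening: 11.3
```

```bash
python3 st.py
```

```text
t 26.55 tcp [554.4  22.   32.1] reader xy [-47.7  25.1] jawyaw -85.26 y [-0.0016 -0.     -1.    ] F reader [-1.  -0.7] [-1.  -0.8 -0.7] M [-0.01  0.08 -0.05] 11.3
```

Request:
{"name": "carry_out", "arguments": {
  "fingers": [0,0,0,0,0],
  "slide": [
    [0.1,0.008,0],
    [0.1,0.008,0],
    [0.1,0.008,0],
    [0.1,0.008,0],
    [0.1,0.008,0]
  ],
  "turn": [
    [0,0,0],
    [0,0,0],
    [0,0,0],
    [0,0,0],
    [0,0,0]
  ]
}}

```text
time: 26.97
tcp_pos: [559.4, 22.4, 32.1]
ee_rot: [[-0.997, -0.003, 0.083], [-0.083, -0.0, -0.997], [0.003, -1.0, -0.0]]
wrist_force: [-0.5, 0.7, -0.5]
opening: 11.5
```

Request:
{"name": "carry_out", "arguments": {
  "fingers": [0,0,0,0],
  "slide": [
    [0.1,0.008,0],
    [0.1,0.008,0],
    [0.1,0.008,0],
    [0.1,0.008,0]
  ],
  "turn": [
    [0,0,0],
    [0,0,0],
    [0,0,0],
    [0,0,0]
  ]
}}

```text
time: 27.3
tcp_pos: [563.5, 22.7, 32.1]
ee_rot: [[-0.997, -0.004, 0.083], [-0.083, -0.0, -0.997], [0.004, -1.0, -0.0]]
wrist_force: [-3.0, -0.8, 0.5]
opening: 11.4
```

Request:
{"name": "carry_out", "arguments": {
  "fingers": [0,0,0],
  "slide": [
    [0.08,0.007,0],
    [0.08,0.007,0],
    [0.08,0.007,0]
  ],
  "turn": [
    [0,-0.003,0],
    [0,0,0],
    [0,0,0]
  ]
}}

```text
time: 27.55
tcp_pos: [566.1, 23.0, 31.9]
ee_rot: [[-0.997, -0.0, 0.083], [-0.083, -0.0, -0.997], [0.0, -1.0, 0.0]]
wrist_force: [-2.3, -0.4, 0.6]
opening: 11.2
```

Request:
{"name": "carry_out", "arguments": {
  "fingers": [0,0,0],
  "slide": [
    [0.08,0.007,0],
    [0.08,0.007,0],
    [0.08,0.007,0]
  ],
  "turn": [
    [0,0,0],
    [0,0,0],
    [0,0,0]
  ]
}}

```text
time: 27.8
tcp_pos: [568.5, 23.2, 32.0]
ee_rot: [[-0.997, -0.001, 0.083], [-0.083, -0.0, -0.997], [0.001, -1.0, 0.0]]
wrist_force: [-2.0, -0.3, -0.7]
opening: 11.6
```

Request:
{"name": "carry_out", "arguments": {
  "fingers": [0,0,0],
  "slide": [
    [0.08,0.007,0],
    [0.08,0.007,0],
    [0.08,0.007,0]
  ],
  "turn": [
    [0,0,0],
    [0,0,0],
    [0,0,0]
  ]
}}

```text
time: 28.05
tcp_pos: [570.8, 23.4, 32.0]
ee_rot: [[-0.997, -0.002, 0.083], [-0.083, -0.0, -0.997], [0.002, -1.0, 0.0]]
wrist_force: [-4.6, -0.7, 3.4]
opening: 11.4
```

Request:
{"name": "carry_out", "arguments": {
  "fingers": [0,0,0],
  "slide": [
    [0.08,0.007,0],
    [0.08,0.007,0],
    [0.08,0.007,0]
  ],
  "turn": [
    [0,0,0],
    [0,0,0],
    [0,0,0]
  ]
}}

```text
time: 28.3
tcp_pos: [570.8, 23.4, 32.4]
ee_rot: [[-0.997, -0.009, 0.083], [-0.083, -0.001, -0.997], [0.009, -1.0, -0.0]]
wrist_force: [-5.7, -1.2, 3.8]
opening: 11.4
```

Request:
{"name": "carry_out", "arguments": {
  "fingers": [0,0],
  "slide": [
    [0.12,0.01,0],
    [0.12,0.01,0]
  ],
  "turn": [
    [0,0,0],
    [0,0,0]
  ]
}}

```text
time: 28.47
tcp_pos: [570.9, 23.4, 32.7]
ee_rot: [[-0.996, -0.015, 0.083], [-0.083, -0.001, -0.997], [0.015, -1.0, -0.0]]
wrist_force: [-7.1, -0.9, 5.2]
opening: 11.4
```

Request:
{"name": "carry_out", "arguments": {
  "fingers": [15,30,35,35,35,35,35,35],
  "slide": [
    [0,0,0],
    [0,0,0],
    [0,0,0],
    [0,0,0],
    [0,0,2],
    [0,0,3],
    [0,0,4],
    [-1,-2,2]
  ],
  "turn": [
    [0,0,0],
    [0,0,0],
    [0,0,0],
    [0,0,0],
    [0,0,0],
    [0,0,0],
    [0,0,0],
    [0,0,0]
  ]
}}

```text
time: 29.13
tcp_pos: [560.2, 5.9, 140.3]
ee_rot: [[-0.996, -0.018, 0.085], [-0.085, 0.002, -0.996], [0.018, -1.0, -0.003]]
wrist_force: [0.9, -0.4, 0.4]
opening: 29.9
```

Request:
{"name": "carry_out", "arguments": {
  "fingers": [65,65,65,65,65,65,65,65],
  "slide": [
    [-1.2,-3.5,0],
    [-1.2,-3.5,0],
    [-1.2,-3.5,0],
    [-1.2,-3.5,0],
    [-1.2,-3.5,0],
    [-1.2,-3.5,0],
    [-1.2,-3.5,0],
    [-1.2,-3.5,0]
  ],
  "turn": [
    [0,0,0.03],
    [0,0,0.03],
    [0,0,0.03],
    [0,0,0.03],
    [0,0,0.03],
    [0,0,0.03],
    [0,0,0.03],
    [0,0,0]
  ]
}}

```text
time: 29.8
tcp_pos: [470.3, -282.8, 153.3]
ee_rot: [[-0.95, 0.013, 0.313], [-0.313, -0.006, -0.95], [-0.01, -1.0, 0.01]]
wrist_force: [0.6, 0.3, -1.4]
opening: 55.9
```

```bash
python3 st.py w8.png; python3 - <<'E'
from h import *
d=np.load('wrist.npz')
print(proj(d,[422,-383,54]),proj(d,[450,-374.5,14]))
E
```

```text
t 29.8 tcp [ 470.3 -282.8  153.3] reader xy [-156.5 -271.8] jawyaw -71.77 y [ 0.013  -0.0062 -0.9999] F reader [0.6 0.2] [ 0.6  0.3 -1.4] M [-0.03  0.01 -0.  ] 55.9
[374.75940944 307.1858233 ] [365.95563454 254.91294825]
```

View pics/w8.png

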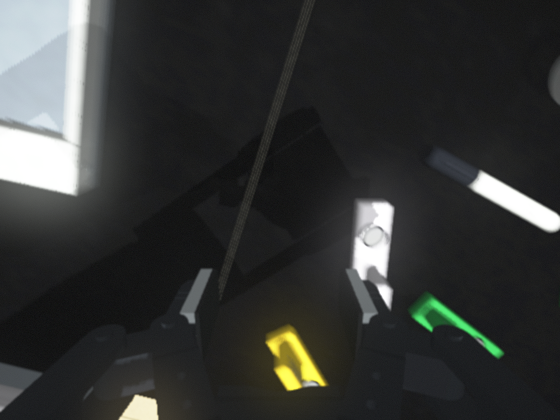

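```bash
python3 - <<'E'
from h import *
d=np.load('wrist.npz')
for p in((356,200),(393,201),(353,282),(391,300),(374,235)): print(p,ray(d,*p,14)[:2].round(1))
a=ray(d,356,200,14)-ray(d,353,282,14); b=ray(d,393,201,14)-ray(d,391,300,14)
print([np.degrees(np.arctan2(x[1],x[0])) for x in(a,b)])
E
```

```text
(356, 200) [ 495.3 -346.1]
(393, 201) [ 504.5 -377.1]
(353, 282) [ 420.6 -373.6]
(391, 300) [ 414.  -415.6]
(374, 235) [ 470.2 -373.8]
[np.float64(20.217740282213), np.float64(23.009091425855026)]
```

The carrier still has its nose at (374,201) and window at (374,235), so it has not moved. I'm approaching its fin.

Request:
{"name": "carry_out", "arguments": {
  "fingers": [65,65,65,65,65,65,65],
  "slide": [
    [-1.0,-2.0,-0.5],
    [-1.2,-2.6,-0.8],
    [-1.2,-2.6,-0.8],
    [-0.5,-1.5,-0.8],
    [0,-0.3,-0.6],
    [0,0,-0.4],
    [0,0,0]
  ],
  "turn": [
    [0.006,0.013,0],
    [0,0,0],
    [0,0,0],
    [0,0,0],
    [0,0,0],
    [0,0,0],
    [0,0,0]
  ]
}}

```text
time: 30.43
tcp_pos: [428.8, -389.6, 115.6]
ee_rot: [[-0.954, 0.007, 0.3], [-0.3, -0.013, -0.954], [-0.003, -1.0, 0.015]]
wrist_force: [0.5, -0.1, -0.2]
opening: 55.5
```

```bash
python3 st.py
```

```text
t 30.4333 tcp [ 428.8 -389.6  115.6] reader xy [-206.6 -374.8] jawyaw -72.56 y [ 0.0069 -0.0131 -0.9999] F reader [ 0.5 -0.1] [ 0.5 -0.1 -0.2] M [-0.   -0.02  0.04] 55.5
```

Request:
{"name": "carry_out", "arguments": {
  "fingers": [65,65,65,65,65,65],
  "slide": [
    [-0.4,0.4,-1.0],
    [-0.1,0.1,-1.4],
    [0,0,-1.4],
    [0,0,-1.2],
    [0,0,-0.4],
    [0,0,0]
  ],
  "turn": [
    [0.013,0.007,0.01],
    [0,0,0],
    [0,0,0],
    [0,0,0],
    [0,0,0],
    [0,0,0]
  ]
}}

```text
time: 30.93
tcp_pos: [426.7, -377.2, 58.9]
ee_rot: [[-0.948, 0.0, 0.319], [-0.319, 0.004, -0.948], [-0.001, -1.0, -0.003]]
wrist_force: [-0.2, 0.5, -0.1]
opening: 55.3
```

```bash
python3 st.py w9.png; python3 - <<'E'
import cv2; cv2.imwrite('pics/w9c.png',cv2.imread('pics/w9.png')[100:420,130:430])
E
```

```text
t 30.9333 tcp [ 426.7 -377.2   58.9] reader xy [-207.7 -362.3] jawyaw -71.39 y [ 1.0e-04  3.6e-03 -1.0e+00] F reader [-0.2  0.5] [-0.2  0.5 -0.1] M [0.01 0.02 0.06] 55.3
```

View pics/w9c.png

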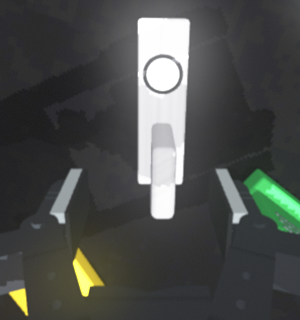

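The fin is at crop (162,170), between the jaws at x = 65 to 230, and parallel to them. I need to shift about 8 mm towards −y.

Request:
{"name": "carry_out", "arguments": {
  "fingers": [48,48,48,48,48,48,48],
  "slide": [
    [-0.2,-0.6,0],
    [0,-0.1,-0.8],
    [0,0,-1.0],
    [0,0,-1.0],
    [0,0,-0.5],
    [0,0,-0.2],
    [0,0,0]
  ],
  "turn": [
    [0,0,0],
    [0,0,0],
    [0,0,0],
    [0,0,0],
    [0,0,0],
    [0,0,0],
    [0,0,0]
  ]
}}

```text
time: 31.57
tcp_pos: [426.0, -386.4, 22.9]
ee_rot: [[-0.948, 0.003, 0.32], [-0.32, 0.0, -0.948], [-0.003, -1.0, 0.001]]
wrist_force: [-0.1, -0.1, 0.2]
opening: 41.1
```

Request:
{"name": "carry_out", "arguments": {
  "fingers": [48,48,20,0,0,0,0],
  "slide": [
    [0,0.1,-0.3],
    [0,0,0],
    [0,0,0],
    [0,0,0],
    [0,0,0],
    [0,0,0],
    [0,0,0]
  ],
  "turn": [
    [0,0,0],
    [0,0,0],
    [0,0,0],
    [0,0,0],
    [0,0,0],
    [0,0,0],
    [0,0,0]
  ]
}}

```text
time: 32.15
tcp_pos: [426.1, -385.3, 19.9]
ee_rot: [[-0.948, 0.003, 0.32], [-0.32, 0.0, -0.948], [-0.003, -1.0, 0.001]]
wrist_force: [0.1, -0.6, -1.8]
opening: 11.3
```

Request:
{"name": "carry_out", "arguments": {
  "fingers": [0,0,0,0,0,0,0,0],
  "slide": [
    [0,0,1.5],
    [0,0,2.5],
    [0,0,2.5],
    [0,0,2.5],
    [0.6,2.0,1],
    [0.9,3.2,0],
    [0.9,3.2,0],
    [0.9,3.2,0]
  ],
  "turn": [
    [0,0,0],
    [0,0,0],
    [0,0,0],
    [0,0,-0.04],
    [0,0,-0.04],
    [0,0,-0.04],
    [0,0,-0.04],
    [0,0,-0.03]
  ]
}}

```text
time: 32.82
tcp_pos: [456.9, -270.4, 123.7]
ee_rot: [[-0.993, 0.005, 0.117], [-0.117, -0.001, -0.993], [-0.005, -1.0, 0.001]]
wrist_force: [1.2, -1.1, -1.1]
opening: 11.7
```

Request:
{"name": "carry_out", "arguments": {
  "fingers": [0,0,0,0,0,0,0,0],
  "slide": [
    [0.9,3.2,0],
    [0.9,3.2,0],
    [0.9,3.2,0],
    [0.9,3.2,0],
    [0.6,2.0,0],
    [0.2,1,0],
    [0,0,0],
    [0,0,0]
  ],
  "turn": [
    [0,0,-0.03],
    [0,0,-0.02],
    [0,0,0],
    [0,0,0],
    [0,0,0],
    [0,0,0],
    [0,0,0],
    [0,0,0]
  ]
}}

```text
time: 33.48
tcp_pos: [501.0, -98.9, 124.0]
ee_rot: [[-0.998, 0.006, 0.069], [-0.069, 0.0, -0.998], [-0.006, -1.0, 0.0]]
wrist_force: [0.2, -0.1, -0.9]
opening: 11.1
```

```bash
python3 st.py w10.png
```

```text
t 33.4833 tcp [501.  -98.9 124. ] reader xy [-110.8  -91. ] jawyaw -86.05 y [ 5.5e-03  1.0e-04 -1.0e+00] F reader [ 0.2 -0.1] [ 0.2 -0.1 -0.9] M [-0.02 -0.    0.07] 11.1
```

View pics/w10.png

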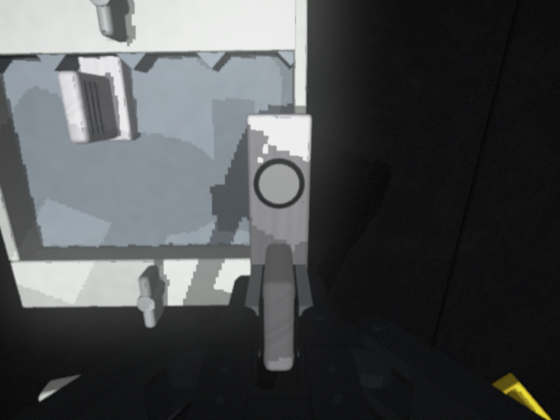

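Carrier 1 stays seated in slot 3 at (95,95). Slot 2 leaves more room for opening the fingers than slot 1, so I'm going there.

Request:
{"name": "carry_out", "arguments": {
  "fingers": [0,0,0,0,0,0,0],
  "slide": [
    [0.2,2.0,0],
    [0.2,2.2,0],
    [0.1,1.5,-0.5],
    [0,0.5,-1.0],
    [0,0,-1.0],
    [0,0,-0.5],
    [0,0,0]
  ],
  "turn": [
    [0,0.005,0.013],
    [0,0,0],
    [0,0,0],
    [0,0,0],
    [0,0,0],
    [0,0,0],
    [0,0,0]
  ]
}}

```text
time: 34.12
tcp_pos: [505.8, -46.4, 91.9]
ee_rot: [[-0.998, 0.001, 0.069], [-0.069, -0.005, -0.998], [-0.001, -1.0, 0.005]]
wrist_force: [1.0, 1.1, -0.6]
opening: 11.2
```

```bash
python3 st.py
```

```text
t 34.1167 tcp [505.8 -46.4  91.9] reader xy [-101.8  -39.1] jawyaw -86.03 y [ 9.0e-04 -5.1e-03 -1.0e+00] F reader [1.1 1. ] [ 1.   1.1 -0.6] M [-0.    0.06  0.02] 11.2
```

Request:
{"name": "carry_out", "arguments": {
  "fingers": [0,0,0,0,0,0,0],
  "slide": [
    [0.1,1.2,0],
    [0,0.3,-0.6],
    [0,0,-0.8],
    [0,0,-0.8],
    [0,0,-0.5],
    [0,0,-0.2],
    [0,0,0]
  ],
  "turn": [
    [0.005,0.001,0.013],
    [0,0,0],
    [0,0,0],
    [0,0,0],
    [0,0,0],
    [0,0,0],
    [0,0,0]
  ]
}}

```text
time: 34.7
tcp_pos: [506.3, -32.7, 58.8]
ee_rot: [[-0.997, -0.002, 0.08], [-0.08, -0.0, -0.997], [0.002, -1.0, -0.0]]
wrist_force: [-0.3, -0.1, -1.1]
opening: 11.5
```

```bash
python3 st.py
```

```text
t 34.7 tcp [506.3 -32.7  58.8] reader xy [-100.1  -25.5] jawyaw -85.41 y [-2.e-03 -1.e-04 -1.e+00] F reader [-0.3 -0.1] [-0.3 -0.1 -1.1] M [-0.02  0.01 -0.01] 11.5
```

Request:
{"name": "carry_out", "arguments": {
  "fingers": [0,0,0,0,0,0,0],
  "slide": [
    [0,0.05,-0.7],
    [0,0,-0.8],
    [0,0,-0.6],
    [0,0,-0.3],
    [0,0,-0.1],
    [0,0,0],
    [0,0,0]
  ],
  "turn": [
    [0,-0.002,0.002],
    [0,0,0],
    [0,0,0],
    [0,0,0],
    [0,0,0],
    [0,0,0],
    [0,0,0]
  ]
}}

```text
time: 35.28
tcp_pos: [506.9, -32.5, 31.7]
ee_rot: [[-0.997, 0.001, 0.082], [-0.082, -0.0, -0.997], [-0.001, -1.0, 0.001]]
wrist_force: [-0.7, 0.3, -0.2]
opening: 11.3
```

```bash
python3 st.py
```

```text
t 35.2833 tcp [506.9 -32.5  31.7] reader xy [-99.5 -25.3] jawyaw -85.28 y [ 1.e-03 -4.e-04 -1.e+00] F reader [-0.7  0.3] [-0.7  0.3 -0.2] M [ 0.07  0.05 -0.02] 11.3
```

Request:
{"name": "carry_out", "arguments": {
  "fingers": [0,0,0,0,0,0,0,0],
  "slide": [
    [0.25,0.02,0.03],
    [0.3,0.025,0],
    [0.3,0.025,0],
    [0.3,0.025,0],
    [0.3,0.025,0],
    [0.3,0.025,0],
    [0.2,0.015,0],
    [0,0,0]
  ],
  "turn": [
    [0,0,0],
    [0,0,0],
    [0,0,0],
    [0,0,0],
    [0,0,0],
    [0,0,0],
    [0,0,0],
    [0,0,0]
  ]
}}

```text
time: 35.95
tcp_pos: [530.1, -30.9, 33.0]
ee_rot: [[-0.997, 0.005, 0.082], [-0.082, -0.001, -0.997], [-0.004, -1.0, 0.001]]
wrist_force: [0.8, 0.0, -1.3]
opening: 11.7
```

```bash
python3 st.py
```

```text
t 35.95 tcp [530.1 -30.9  33. ] reader xy [-76.2 -25.6] jawyaw -85.29 y [ 0.0045 -0.001  -1.    ] F reader [ 0.8 -0.1] [ 0.8  0.  -1.3] M [-0.02 -0.    0.01] 11.7
```

Request:
{"name": "carry_out", "arguments": {
  "fingers": [0,0,0,0,0,0,0,0],
  "slide": [
    [0.25,0.04,-0.05],
    [0.25,0.03,-0.03],
    [0.25,0.02,0],
    [0.25,0.02,0],
    [0.25,0.02,0],
    [0.25,0.02,0],
    [0.2,0.015,0],
    [0,0,0]
  ],
  "turn": [
    [0.001,0.005,0],
    [0,0,0],
    [0,0,0],
    [0,0.001,0],
    [0,0,0],
    [0,0,0],
    [0,0,0],
    [0,0,0]
  ]
}}

```text
time: 36.62
tcp_pos: [548.8, -29.1, 32.2]
ee_rot: [[-0.997, -0.003, 0.082], [-0.082, 0.0, -0.997], [0.003, -1.0, -0.0]]
wrist_force: [-0.1, 0.0, -1.2]
opening: 11.1
```

```bash
python3 st.py
```

```text
t 36.6167 tcp [548.8 -29.1  32.2] reader xy [-57.5 -25.4] jawyaw -85.28 y [-2.8e-03  1.0e-04 -1.0e+00] F reader [-0.1  0. ] [-0.1  0.  -1.2] M [ 0.05  0.01 -0.04] 11.1
```

Request:
{"name": "carry_out", "arguments": {
  "fingers": [0,0,0,0,0,0,0,0],
  "slide": [
    [0.12,0.01,0],
    [0.12,0.01,0],
    [0.12,0.01,0],
    [0.12,0.01,0],
    [0.12,0.01,0],
    [0.12,0.01,0],
    [0.12,0.01,0],
    [0,0,0]
  ],
  "turn": [
    [0,-0.003,0],
    [0,0,0],
    [0,0,0],
    [0,0,0],
    [0,0,0],
    [0,0,0],
    [0,0,0],
    [0,0,0]
  ]
}}

```text
time: 37.28
tcp_pos: [557.6, -28.2, 31.9]
ee_rot: [[-0.997, -0.0, 0.082], [-0.082, 0.0, -0.997], [0.0, -1.0, -0.0]]
wrist_force: [-0.3, 0.5, -0.7]
opening: 11.0
```

Request:
{"name": "carry_out", "arguments": {
  "fingers": [0,0,0],
  "slide": [
    [0.08,0.007,0],
    [0.08,0.007,0],
    [0.08,0.007,0]
  ],
  "turn": [
    [0,0,0],
    [0,0,0],
    [0,0,0]
  ]
}}

```text
time: 37.53
tcp_pos: [559.5, -28.0, 31.9]
ee_rot: [[-0.997, -0.002, 0.082], [-0.082, 0.0, -0.997], [0.002, -1.0, -0.0]]
wrist_force: [-1.6, 0.6, -0.5]
opening: 11.6
```

Request:
{"name": "carry_out", "arguments": {
  "fingers": [0,0,0],
  "slide": [
    [0.08,0.007,0],
    [0.08,0.007,0],
    [0.08,0.007,0]
  ],
  "turn": [
    [0,0,0],
    [0,0,0],
    [0,0,0]
  ]
}}

```text
time: 37.78
tcp_pos: [562.0, -27.8, 31.9]
ee_rot: [[-0.997, -0.002, 0.082], [-0.082, 0.0, -0.997], [0.002, -1.0, -0.0]]
wrist_force: [-0.4, 0.4, -0.3]
opening: 11.4
```

Request:
{"name": "carry_out", "arguments": {
  "fingers": [0,0,0],
  "slide": [
    [0.08,0.007,0],
    [0.08,0.007,0],
    [0.08,0.007,0]
  ],
  "turn": [
    [0,0,0],
    [0,0,0],
    [0,0,0]
  ]
}}

```text
time: 38.03
tcp_pos: [564.6, -27.6, 32.0]
ee_rot: [[-0.997, -0.003, 0.082], [-0.082, 0.0, -0.997], [0.003, -1.0, -0.0]]
wrist_force: [-1.5, -0.3, 0.5]
opening: 11.2
```

Request:
{"name": "carry_out", "arguments": {
  "fingers": [0,0,0],
  "slide": [
    [0.08,0.007,0],
    [0.08,0.007,0],
    [0.08,0.007,0]
  ],
  "turn": [
    [0,0,0],
    [0,0,0],
    [0,0,0]
  ]
}}

```text
time: 38.28
tcp_pos: [567.1, -27.4, 32.0]
ee_rot: [[-0.997, -0.003, 0.082], [-0.082, 0.0, -0.997], [0.003, -1.0, -0.0]]
wrist_force: [-0.4, -1.0, -0.0]
opening: 11.5
```

Request:
{"name": "carry_out", "arguments": {
  "fingers": [0,0,0],
  "slide": [
    [0.08,0.007,0],
    [0.08,0.007,0],
    [0.08,0.007,0]
  ],
  "turn": [
    [0,0,0],
    [0,0,0],
    [0,0,0]
  ]
}}

```text
time: 38.53
tcp_pos: [567.2, -27.5, 32.3]
ee_rot: [[-0.997, -0.009, 0.083], [-0.083, -0.0, -0.997], [0.009, -1.0, -0.0]]
wrist_force: [-5.5, 0.5, 3.9]
opening: 11.3
```

Request:
{"name": "carry_out", "arguments": {
  "fingers": [0,0],
  "slide": [
    [0.12,0.01,0],
    [0.12,0.01,0]
  ],
  "turn": [
    [0,0,0],
    [0,0,0]
  ]
}}

```text
time: 38.7
tcp_pos: [567.3, -27.5, 32.6]
ee_rot: [[-0.996, -0.016, 0.084], [-0.084, -0.001, -0.996], [0.016, -1.0, -0.001]]
wrist_force: [-6.7, -0.6, 6.0]
opening: 11.2
```

Request:
{"name": "carry_out", "arguments": {
  "fingers": [15,30,35,35,35,35,35,35],
  "slide": [
    [0,0,0],
    [0,0,0],
    [0,0,0],
    [0,0,0],
    [0,0,2],
    [0,0,3],
    [0,0,4],
    [-2,0,4]
  ],
  "turn": [
    [0,0,0],
    [0,0,0],
    [0,0,0],
    [0,0,0],
    [0,0,0],
    [0,0,0],
    [0,0,0],
    [0,0,0]
  ]
}}

```text
time: 39.37
tcp_pos: [545.5, -26.2, 154.9]
ee_rot: [[-0.996, -0.025, 0.083], [-0.083, 0.003, -0.997], [0.025, -1.0, -0.005]]
wrist_force: [1.2, -0.2, 0.9]
opening: 29.8
```

Request:
{"name": "carry_out", "arguments": {
  "fingers": [50,50,50,50,50,50,50,50],
  "slide": [
    [-3,0,2],
    [-3,0,2],
    [-3,0,2],
    [-2,0,1],
    [0,0,0],
    [0,0,0],
    [0,0,0],
    [0,0,0]
  ],
  "turn": [
    [0,0,0],
    [0,0,0],
    [0,0,0],
    [0,0,0],
    [0,0,0],
    [0,0,0],
    [0,0,0],
    [0,0,0]
  ]
}}

```text
time: 40.03
tcp_pos: [440.0, -27.1, 239.9]
ee_rot: [[-0.997, 0.004, 0.083], [-0.083, -0.002, -0.997], [-0.004, -1.0, 0.002]]
wrist_force: [0.1, 0.2, -0.3]
opening: 42.8
```

```bash
python3 st.py w11.png; python3 - <<'E'
from h import *
shot('top','top3.png')
a=cv2.imread('pics/w11.png');b=cv2.imread('pics/top3.png')[140:310,60:480]
b=cv2.resize(b,(560,227)); cv2.imwrite('pics/fin.png',np.vstack([a[:370],b]))
E
```

```text
t 40.0333 tcp [440.  -27.1 239.9] reader xy [-165.8  -14.5] jawyaw -85.22 y [ 0.0041 -0.0018 -1.    ] F reader [0.2 0.2] [ 0.1  0.2 -0.3] M [ 0.05 -0.   -0.01] 42.8
```

View pics/fin.png

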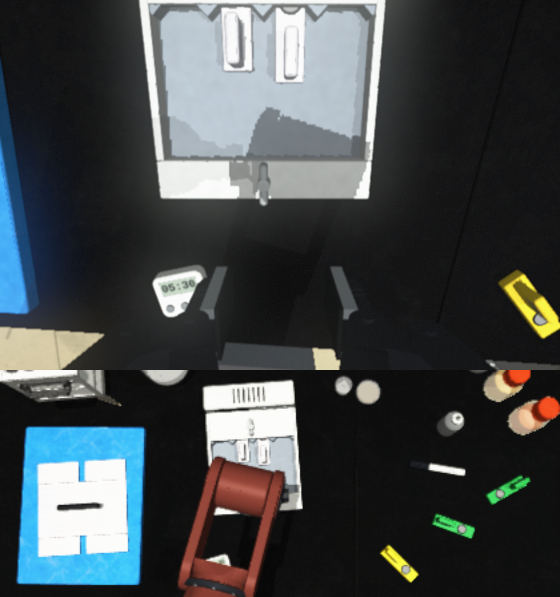

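```bash
python3 - <<'E'
from h import *
d=np.load('wrist.npz');O=np.array([604.0,0.9]); a=np.radians(4.7); U=np.array([[np.cos(a),np.sin(a)],[-np.sin(a),np.cos(a)]])
for p in((222,71),(252,71),(277,82),(303,82)): print(p,(U@(ray(d,*p,26)[:2]-O)).round(1))
w=[ray(d,*p,66)[:2] for p in((265,165),(263,203))];v=U@(w[0]-w[1]);print('front wing vs x',np.degrees(np.arctan2(v[1],v[0])))
t=np.load('top.npz'); h=cv2.cvtColor(t['image'],cv2.COLOR_RGB2HSV); m=((h[...,0]>90)&(h[...,0]<115)&(h[...,1]>120)&(h[...,2]>120)).astype(np.uint8); m[:,:60]=0; m[:,180:]=0;m[:170]=0
r=cv2.minAreaRect(cv2.findNonZero(m)); print('board',ray(t,*r[0],20).round(1),r[1])
g=(h[...,2]<70).astype(np.uint8); g[:205]=0;g[220:]=0; 
sub=np.zeros_like(g); sub[200:240,95:150]=(h[200:240,95:150,2]<100); ys,xs=np.nonzero(sub); print('handle',ray(t,xs.mean(),ys.mean(),59).round(1),len(xs))
E
```

```text
(222, 71) [-52.7  41.5]
(252, 71) [-52.7  12.2]
(277, 82) [-62.6 -12.3]
(303, 82) [-62.5 -37.9]
front wing vs x -3.5446500052809293
board [434.5 418.2  20. ] (91.73857116699219, 119.61856079101562)
handle [nan nan nan] 0<stdin>:8: RuntimeWarning: Mean of empty slice.
  ret = ret.dtype.type(ret / rcount)
```

The tail positions agree with the felt stops (−53 and −62 mm measured, −53 and −61 expected), so I'm handing in.

```bash
python3 -c "
from cell import env
print(env.hand_in())"
```

```text
the job is handed in; nothing more can be done
None
```

I finished the job and handed it in after about 40 s of robot time; the hand-in reports no verdict.

- **Thumbscrews:** I turned both to their stops, with about 1 N m of reaction felt at each. In the last picture the front wing lay within 4° of the reader's x axis; I saw the rear wing lie along x but did not measure its angle.
- **Cover:** It lies released on the board, about 6 mm from the board's centre by arm position. My camera check of this failed because the handle mask found no pixels; the last top picture shows the cover lying within the board.
- **Carriers:** I found two white carriers and loaded them in slots 3 and 2. I pushed each gently until it stopped moving, with at most about 7 N along the slot. The tails measured 53 and 62 mm in front of the mouths, against 53 and 61 mm expected from the felt stops.
- **Bystanders:** I did not touch them or the look-alikes, and none looks moved in the last top picture.

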